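# Tip the milling balls into the bowl

### The arm

A 6-joint arm with a two-finger parallel gripper is mounted at the origin on a cart in front of the work surface, level with it; the furniture and walls round the work are solid. World frame = base frame: x ahead of the robot, y to its left, z up, the work surface at z = 0. Lengths are in mm, angles in rad, forces in N, time in s.
With the tool pointing down it reaches from about 400 to 925 mm from the base axis. Payload 3.4 kg.
Tool frame: the origin (TCP) lies on the centre line of the jaws, within the pads' length; the fingertips stand 19 mm ahead of it and the grasp point (between the pads) is the TCP; z points along the fingers, y is the line along which they close (so a half turn about z gives the same grasp; the last joint's range is limited). The gripper opens to 85 mm and grips with 20 to 120 N. Pads are 22 mm wide; open, the fingers measure 114 mm over their backs; the gripper's body (76 mm by 85 mm) begins 54 mm behind the grasp point. The pads swing forward as they close: fully open they stand 13 mm farther back than shut.
Start: joints at [-1.421, 0.307, 1.506, -0, 1.328, -0.073], TCP at [127.028, -560.799, 250.305] pointing down, gripper open.
Joint ranges: [-3.12, 3.12], [-1.05, 2.28], [0.14, 2.33], [-1.42, 4.57], [0.1, 2.73], [-2.68, 2.68]. Speed limits (rad/s): [2.57, 2.57, 3.14, 3.14, 3.14, 3.14].

### API

Orientations are given as a rotation vector (axis times angle).
In Python, from bench import state, get_image, camera_info, hand_in gives the robot as it stands.
- The arm moves only by the tool step_arm, never from a script. Its argument "targets" is a list of rows, each a list of 5 numbers: the shift along the tool's x, y, z in mm, then the turn about the tool's z in degrees, then the closure, from 0 (fully open) to 1 (shut). A call has 1 to 10 rows; each row shifts and turns the commanded pose from where the row before left it, along the tool's axes as they then stand; what a row does not reach is not made up. A row lasts 1/12 s, in which the tool goes at most 41.7 mm and 7.16 degrees, less where a joint would pass 70% of its speed; a pose out of reach is approached as far as the arm can. A call is refused whole if a number of a shift passes 41.7 or a number of a turn 7.16, either way. A call with a gripper value outside its range is refused whole. The fingers move at their own pace and stop on an object; "newtons" is the grip in N (left out, the last holds). Time passes only in rows, so rows that do not move let the fingers close. It gives the time, the measured TCP pose, the force, the opening and the grip force at its end, in the units of the state.
- state(): the state, without advancing time (a new reading comes with each control period).
- get_image(name): name is "scene" or "top" or "wrist"; returns the picture (400x640x3 uint8, red, green, blue); there is no depth.
- camera_info(name): a dict with "fx", "fy", "cx", "cy" (pixels), "rvec" (rotation vector, rad) and "tvec" (3), from world to camera coordinates, as OpenCV has them. Camera axes: x right, y down, z forward; pixel columns grow to the right and rows downward; lengths in mm; the calibration is good to about 2 mm. A picture is of the moment at which its call begins: read the wrist's pose just before it. camera_info takes no time and is no camera call; for the wrist camera it gives the pose at the moment of the call.
- hand_in(): hands the job in; it is judged then, once.
The state is a dict: "time": time; "joint_pos": joint angles; "dq": joint speeds; "joint_torque": joint torques, N m; "position": TCP position; "tool_rot": TCP orientation; "ft_force": force on the tool from outside, world axes, zero at the start; "wrist_torque": the same for the moment, N m; "width": opening from 0.0 (shut) to 1.0 (fully open); "gripper_force": force on a finger pad.
Only numpy, scipy, OpenCV 4.12 (cv2) and the standard library are available. Lean on these libraries where they do the work, as an engineer would, in place of code of your own. Each camera call takes 0.05 s, during which the arm holds its last target. There are 200 camera calls.

### The job

Draw the tall steel beaker straight up out of its hole in the wooden rack, keeping it upright until it is clear, then tip all six ceramic milling balls out of it into the terracotta bowl. Finish with the beaker still held in the gripper, raised above the bowl and mouth down so the last grit can fall out, touching nothing else; do not let go of it or put it back. Leave the rack's blue glass, the bowl, the open pot and the mixing tile where they stand.

Things in the scene. Friction and masses are not known exactly. Their poses are not given: they have to be found in the camera images.
- rack: Wooden block that does not move, 90 (x) x 180 (y) x 45 (z) mm, origin at the centre of its underside, z up. Two round blind wells, 54 mm wide, 30 mm deep (floor 15 mm above the table), open at its top at x = 0, y = +50 and -50 mm in its frame. One holds the steel beaker, the other the blue glass; which is which varies.
- beaker: Tall plain round stainless beaker, 95 mm high, tapered: 46 mm wide at the foot, 60 at the rim (56 mm at 75 mm above its foot), wall 2.5 mm, floor 4 mm, about 0.12 kg. Origin at the centre of its underside, z axis towards the open mouth. Stands upright in a well, rim 110 mm above the table, 65 mm showing above the rack; the six balls lie loose in its lowest 35 mm.
- beaker_mouth (a point): Centre of the beaker's mouth, on its axis in the plane of the rim, 95 mm from its origin; z axis as the beaker's.
- bowl: Loose round open terracotta bowl standing on the table, 156 mm wide over its rim, 60 mm high, wall 5 mm, 0.5 kg. Origin at the centre of its underside, z up. Fixed things around: a low red crate with end handles at x = 0.39 to 0.46, y = -0.21 to 0.01; glaze pots up to 105 mm high beyond x = 0.67; a turntable at [0.64, 0.28]; brush box beyond y = 0.34.
- glass: Small flared blue-rimmed water glass, 72 mm high, 46 mm wide at the foot, 62 mm at the rim, standing in the other well of the rack (rim 87 mm above the table). Stays there. Origin at the centre of its underside.
- open_pot: Small open glaze pot of plain clay, 67 mm wide, 76 mm high, standing on the table; a bystander. Origin at the centre of its underside.
- mixing_tile: Flat porcelain mixing tile, 75 x 110 x 13 mm, lying on the table; a bystander. Origin at the centre of its underside.
- ball1: One of six white ceramic milling balls, 16 mm across, 12 g, glazed and free-rolling, lying in the beaker at the start; origin at its centre.
- ball2: One of six white ceramic milling balls, 16 mm across, 12 g, glazed and free-rolling, lying in the beaker at the start; origin at its centre.
- ball3: One of six white ceramic milling balls, 16 mm across, 12 g, glazed and free-rolling, lying in the beaker at the start; origin at its centre.
- ball4: One of six white ceramic milling balls, 16 mm across, 12 g, glazed and free-rolling, lying in the beaker at the start; origin at its centre.
- ball5: One of six white ceramic milling balls, 16 mm across, 12 g, glazed and free-rolling, lying in the beaker at the start; origin at its centre.
- ball6: One of six white ceramic milling balls, 16 mm across, 12 g, glazed and free-rolling, lying in the beaker at the start; origin at its centre.
Not all that is in view belongs to the job. What is shaped like the beaker but purple or red is not meant.

How it is judged:
By the outcome, as a careful person would: the job done as asked, in the order asked, and still so for the second after the job is handed in, while the arm keeps its last pose, push and grip.
It also fails if it takes over 45 s, if anything falls off the work surface, if the arm or the gripper's body presses on something with over 40 N, if the wrist force passes 120 N, or if a joint passes its speed limit or range.

## Working session

There is one attempt and no reset: what is moved stays moved. The work goes in short steps, Python scripts to look and compute and a tool call to move; the robot and the scene stay as the last step left them, time stands still between calls to the robot, and variables do not carry over. Pictures are saved under pics/ and viewed, at most 10 in all, crops included, and the job is handed in when it is done.

Besides the shell and the picture viewer there is one more tool, called by a JSON object that holds its "method" and its "body". step_arm: Moves the arm, as the interface text tells. Its arguments: {"type":"object","properties":{"targets":{"type":"array"},"newtons":{"type":"number"}},"required":["targets"]}

```bash
mkdir -p pics; ls
python3 - <<'E'
from bench import *
import cv2
s=state();print(s)
for n in("scene","top","wrist"):
    c=camera_info(n);print(n,c)
    cv2.imwrite(f"pics/{n}0.png",get_image(n)[:,:,::-1])
E
```

```text
pics
{'time': 0.0, 'joint_pos': array([-1.42152193e+00,  3.07558240e-01,  1.50767062e+00,  2.49292452e-05,
        1.32840324e+00, -7.34695773e-02]), 'dq': array([-1.99540765e-04,  2.71380115e-05, -4.32761697e-04, -3.16100296e-04,
       -6.02990038e-04, -9.11530111e-04]), 'joint_torque': array([ 1.18504668e-03, -4.57546592e+01, -2.51912910e+01, -1.75736191e-04,
        1.30457216e-02, -1.77378513e-05]), 'position': array([ 126.92447302, -560.14052789,  249.3905029 ]), 'tool_rot': array([-3.12010385e+00, -3.48926565e-01,  8.33622716e-05]), 'ft_force': array([-0.06228877, -0.42353356,  0.12189027]), 'wrist_torque': array([ 0.02353501, -0.01410224,  0.01561952]), 'gripper_force': 0.0, 'width': 1.000621666296305}
scene {'fx': 461.2575195872591, 'fy': 461.2575195872591, 'cx': 317.32212807133874, 'cy': 191.70374545276457, 'rvec': array([ 0.9049668 , -2.41497102,  1.14349772]), 'tvec': array([ 426.30709919,  301.07544536, 1123.96525302])}
top {'fx': 482.8187430449989, 'fy': 482.8187430449989, 'cx': 319.0932562271399, 'cy': 203.98215747247906, 'rvec': array([ 2.13434331, -2.1290758 ,  0.15046741]), 'tvec': array([  -3.43861725,  551.72028134, 1169.64194552])}
wrist {'fx': 357.5660164351891, 'fy': 357.5660164351891, 'cx': 323.4240010350742, 'cy': 199.10382866612937, 'rvec': array([-2.26268121,  1.80466295,  0.27905196]), 'tvec': array([-573.76861921,  -38.63736571,  381.51749806])}
```

View pics/scene0.png

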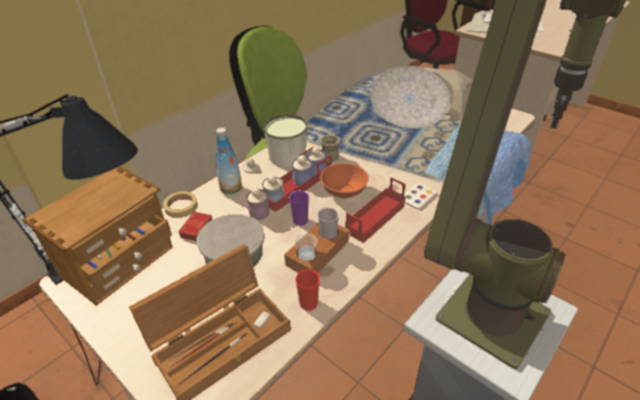

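View pics/top0.png

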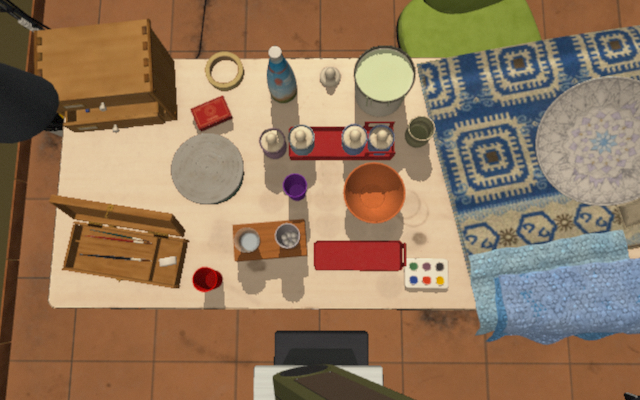

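The pictures show the steel beaker in the rack's right well (top view 288,236), with the blue glass beside it at (248,240). The bowl is at (375,193). The purple cup at (294,186) and red cup at (207,279) are decoys.

The moves only turn the tool about its own z, so tipping needs the tool horizontal. I'll test what the arm does to its tilt at the edge of its reach, in free air above the start.

{"method": "step_arm", "body": {"targets": [[0,0,-41,0,0],[0,0,-41,0,0],[0,0,-41,0,0],[0,0,-41,0,0],[0,0,-41,0,0],[0,0,-41,0,0],[0,0,-41,0,0],[0,0,-41,0,0]]}}

```text
time: 0.82
position: [126.9, -560.0, 580.2]
tool_rot: [-3.122, -0.349, 0.0]
ft_force: [-1.1, -0.9, -0.7]
width: 0.999
gripper_force: 0.0
```

```bash
cat > h.py <<'E'
import numpy as np,cv2
from bench import *
from scipy.spatial.transform import Rotation as R
from scipy.optimize import least_squares
def rep():
    s=state();M=R.from_rotvec(s['tool_rot']).as_matrix()
    print('t',round(s['time'],2),'q',s['joint_pos'].round(3),'p',s['position'].round(1),'F',s['ft_force'].round(1),'w',round(s['width'],3),round(s['gripper_force'],1));print(M.round(3));return s,M
E
python3 -c "
from h import *
rep()"
```

```text
t 0.82 q [-1.421  0.246  0.803 -0.     2.093 -0.073] p [ 126.9 -560.   580.2] F [-1.1 -0.9 -0.7] w 0.999 0.0
[[ 0.975  0.221 -0.   ]
 [ 0.221 -0.975  0.   ]
 [ 0.    -0.    -1.   ]]
```

{"method": "step_arm", "body": {"targets": [[0,0,-41,0,0],[0,0,-41,0,0],[0,0,-41,0,0],[0,0,-41,0,0],[0,0,-41,0,0],[0,0,-41,0,0]]}}

```text
time: 1.32
position: [106.4, -473.6, 766.4]
tool_rot: [-3.047, -0.34, -0.008]
ft_force: [0.1, 0.1, 1.7]
width: 0.996
gripper_force: 0.0
```

```bash
python3 -c "
from h import *
rep()"
```

```text
t 1.32 q [-1.441  0.344  0.144  0.016  2.729 -0.079] p [ 106.4 -473.6  766.4] F [0.1 0.1 1.7] w 0.996 0.0
[[ 0.975  0.22  -0.003]
 [ 0.22  -0.973  0.076]
 [ 0.013 -0.075 -0.997]]
```

{"method": "step_arm", "body": {"targets": [[0,20,36,0,0],[0,20,36,0,0],[0,30,25,0,0],[0,40,5,0,0],[0,40,0,0,0],[0,40,0,0,0],[0,40,0,0,0],[0,40,0,0,0],[0,40,0,0,0],[0,40,0,0,0]]}}

```text
time: 2.15
position: [169.0, -739.5, 573.7]
tool_rot: [-3.112, -0.347, -0.02]
ft_force: [-0.3, -0.5, -0.1]
width: 1.004
gripper_force: 0.0
```

```bash
python3 -c "
from h import *
rep()"
```

```text
t 2.15 q [-1.408  0.644  0.143  0.019  2.363 -0.046] p [ 169.  -739.5  573.7] F [-0.3 -0.5 -0.1] w 1.004 0.0
[[ 0.975  0.221  0.011]
 [ 0.22  -0.975  0.011]
 [ 0.014 -0.009 -1.   ]]
```

{"method": "step_arm", "body": {"targets": [[0,41,0,0,0],[0,41,0,0,0],[0,41,0,0,0],[0,41,0,0,0],[0,41,0,0,0]]}}

```text
time: 2.57
position: [192.5, -842.0, 495.6]
tool_rot: [3.032, 0.337, 0.038]
ft_force: [-0.2, 0.3, 0.9]
width: 1.002
gripper_force: 0.0
```

```bash
python3 -c "
from h import *
rep()"
```

```text
t 2.57 q [-1.403  0.744  0.144  0.023  2.162 -0.04 ] p [ 192.5 -842.   495.6] F [-0.2  0.3  0.9] w 1.002 0.0
[[ 0.975  0.218  0.035]
 [ 0.22  -0.971 -0.088]
 [ 0.015  0.093 -0.996]]
```

{"method": "step_arm", "body": {"targets": [[0,35,-22,0,0],[0,35,-22,0,0],[0,35,-22,0,0],[0,35,-22,0,0],[0,35,-22,0,0],[0,35,-22,0,0],[0,35,-22,0,0],[0,35,-22,0,0],[0,35,-22,0,0],[0,35,-22,0,0]]}}

```text
time: 3.4
position: [199.6, -888.1, 578.1]
tool_rot: [2.751, 0.303, 0.081]
ft_force: [-0.3, -0.4, -0.3]
width: 0.997
gripper_force: 0.0
```

```bash
python3 -c "
from h import *
rep()"
```

```text
t 3.4 q [-1.411  0.67   0.143  0.041  1.952 -0.037] p [ 199.6 -888.1  578.1] F [-0.3 -0.4 -0.3] w 0.997 0.0
[[ 0.975  0.199  0.096]
 [ 0.221 -0.908 -0.356]
 [ 0.016  0.368 -0.93 ]]
```

{"method": "step_arm", "body": {"targets": [[0,41,0,0,0],[0,41,0,0,0],[0,41,0,0,0],[0,41,0,0,0],[0,41,0,0,0],[0,41,0,0,0],[0,41,0,0,0],[0,41,0,0,0],[0,41,0,0,0],[0,41,0,0,0]]}}

```text
time: 4.23
position: [226.9, -1014.0, 579.9]
tool_rot: [2.467, 0.269, 0.117]
ft_force: [0.6, -0.6, -0.7]
width: 0.999
gripper_force: 0.0
```

```bash
python3 -c "
from h import *
rep()"
```

```text
t 4.23 q [-1.409  0.73   0.144  0.051  1.605 -0.036] p [  226.9 -1014.    579.9] F [ 0.6 -0.6 -0.7] w 0.999 0.0
[[ 0.975  0.164  0.15 ]
 [ 0.221 -0.77  -0.598]
 [ 0.017  0.616 -0.787]]
```

{"method": "step_arm", "body": {"targets": [[0,41,0,0,0],[0,41,0,0,0],[0,41,0,0,0],[0,41,0,0,0],[0,41,0,0,0],[0,41,0,0,0],[0,41,0,0,0],[0,41,0,0,0],[0,41,0,0,0],[0,41,0,0,0]]}}

```text
time: 5.07
position: [235.7, -1064.4, 678.9]
tool_rot: [2.174, 0.234, 0.146]
ft_force: [0.5, -0.2, 0.7]
width: 0.996
gripper_force: 0.0
```

```bash
python3 -c "
from h import *
rep()"
```

```text
t 5.07 q [-1.412  0.701  0.144  0.065  1.34  -0.038] p [  235.7 -1064.4   678.9] F [ 0.5 -0.2  0.7] w 0.996 0.0
[[ 0.975  0.113  0.192]
 [ 0.222 -0.564 -0.796]
 [ 0.018  0.818 -0.575]]
```

{"method": "step_arm", "body": {"targets": [[0,36,18,0,0],[0,36,18,0,0],[0,36,18,0,0],[0,36,18,0,0],[0,36,18,0,0],[0,36,18,0,0],[0,36,18,0,0],[0,36,18,0,0],[0,36,18,0,0],[0,36,18,0,0]]}}

```text
time: 5.9
position: [252.9, -1145.1, 717.1]
tool_rot: [1.901, 0.202, 0.169]
ft_force: [-0.2, 0.1, 0.7]
width: 1.002
gripper_force: 0.0
```

```bash
python3 -c "
from h import *
rep()"
```

```text
t 5.9 q [-1.409  0.759  0.144  0.077  1.008 -0.045] p [  252.9 -1145.1   717.1] F [-0.2  0.1  0.7] w 1.002 0.0
[[ 0.975  0.057  0.216]
 [ 0.222 -0.327 -0.919]
 [ 0.018  0.943 -0.331]]
```

{"method": "step_arm", "body": {"targets": [[0,38,15,0,0],[0,38,15,0,0],[0,38,15,0,0],[0,38,15,0,0],[0,38,15,0,0],[0,38,15,0,0],[0,38,15,0,0],[0,38,15,0,0],[0,38,15,0,0]]}}

```text
time: 6.65
position: [246.8, -1129.6, 835.5]
tool_rot: [1.681, 0.176, 0.184]
ft_force: [-0.6, -0.4, -0.4]
width: 1.002
gripper_force: 0.0
```

Run:
```python
from h import *
rep()
# planar arm fit from logged states
D=[([-1.421,.3075,1.5077,0,1.328],[126.9,-560.1,249.4]),([-1.421,.246,.803,0,2.093],[126.9,-560,580.2]),([-1.441,.344,.144,.016,2.729],[106.4,-473.6,766.4]),([-1.408,.644,.143,.019,2.363],[169,-739.5,573.7]),([-1.403,.744,.144,.023,2.162],[192.5,-842,495.6]),([-1.411,.67,.143,.041,1.952],[199.6,-888.1,578.1]),([-1.409,.73,.144,.051,1.605],[226.9,-1014,579.9]),([-1.412,.701,.144,.065,1.34],[235.7,-1064.4,678.9]),([-1.409,.759,.144,.077,1.008],[252.9,-1145.1,717.1])]
def f(p):
    a,h,L1,L2,e,T=p;o=[]
    for q,x in D:
        s=q[1]+q[2];t=s+q[4]
        r=a+L1*np.sin(q[1])+L2*np.sin(s)+e*np.cos(s)+T*np.sin(t)
        z=h+L1*np.cos(q[1])+L2*np.cos(s)-e*np.sin(s)+T*np.cos(t)
        o+=[r-np.hypot(x[0],x[1]),z-x[2]]
    return np.array(o)
r=least_squares(f,[0,150,450,400,0,250]);print(r.x.round(1),abs(r.fun).max())
a=cv2.imread('pics/top0.png')[120:310,190:460];b=cv2.imread('pics/scene0.png')[150:330,260:440]
cv2.imwrite('pics/topc.png',cv2.resize(a,(800,563),interpolation=cv2.INTER_CUBIC))
cv2.imwrite('pics/scenec.png',cv2.resize(b,(600,600),interpolation=cv2.INTER_CUBIC))
```

```text
t 6.65 q [-1.413  0.707  0.144  0.092  0.838 -0.051] p [  246.8 -1129.6   835.5] F [-0.6 -0.4 -0.4] w 1.002 0.0
[[ 0.975  0.008  0.223]
 [ 0.223 -0.117 -0.968]
 [ 0.018  0.993 -0.116]]
[  2.2 194.5 645.  416.2 109.6 352.6] 0.5793805363488218
```

View pics/topc.png

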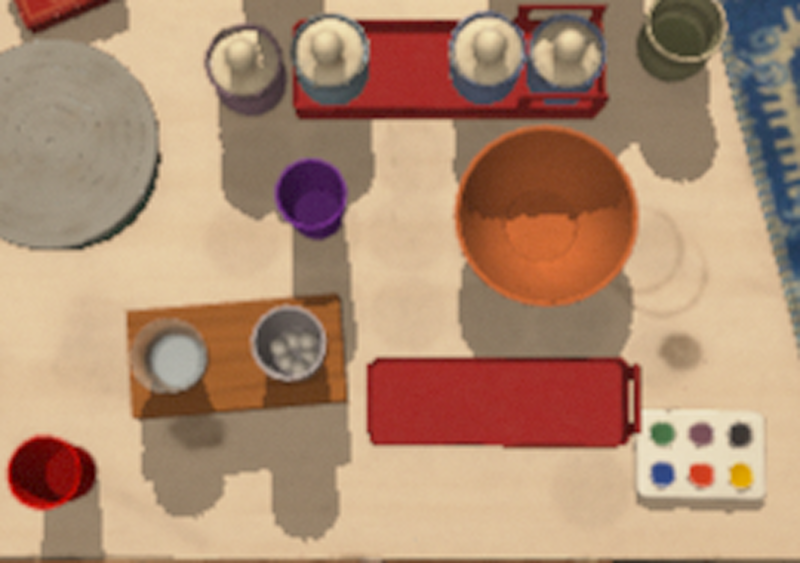

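View pics/scenec.png

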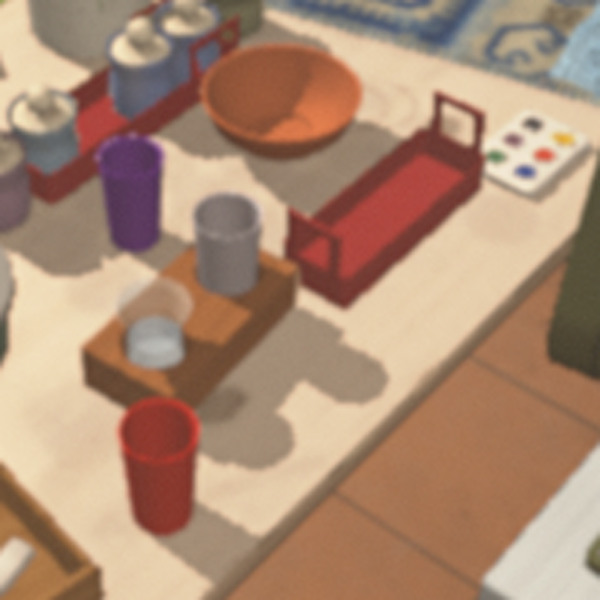

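```bash
cat >> h.py <<'E'
def ray(n,u,v,c=None):
    c=c or camera_info(n);M=cv2.Rodrigues(c['rvec'])[0]
    o=-M.T@c['tvec'];return o,M.T@np.array([(u-c['cx'])/c['fx'],(v-c['cy'])/c['fy'],1])
def tri(rs):
    A=0;b=0
    for o,d in rs:
        d=d/np.linalg.norm(d);P=np.eye(3)-np.outer(d,d);A=A+P;b=b+P@o
    return np.linalg.solve(A,b)
def onz(r,z): return (r[0]+r[1]*(z-r[0][2])/r[1][2]).round(1)
T=lambda x,y:ray('top',x/2.963+190,y/2.963+120)
S=lambda x,y:ray('scene',x/3.3333+260,y/3.3333+150)
E
python3 - <<'E'
from h import *
print('beaker rim',tri([T(289,343),S(227,216)]).round(1),onz(T(289,343),110),onz(S(227,216),110))
print('bowl rim',tri([T(547,215),S(281,95)]).round(1),onz(T(547,215),60))
print('rack',[onz(T(*p),45) for p in((127,312),(340,296),(346,402),(135,417))])
print('glass rim',onz(T(170,356),87),tri([T(170,356),S(155,303)]))
print('crate handle top', tri([T(632,395),S(460,103)]),S(315,232) and onz(S(315,232),50))
print('purple rim',onz(T(311,193),100),'tile',onz(T(700,455),13),'pot',onz(T(684,32),76), 'crate corners',[onz(T(*p),40) for p in((370,360),(635,362),(370,445))])
print('table edge',onz(T(300,558),0),'red',onz(T(50,472),95))
E
```

```text
beaker rim [465.5  70.9 105.8] [465.4  70.7 110. ] [462.2  74.3 110. ]
bowl rim [ 579.1 -141.3   51.1] [ 578.  -140.1   60. ]
rack [array([497.3, 213.3,  45. ]), array([511.2,  33.6,  45. ]), array([422.3,  27.8,  45. ]), array([409.3, 203.8,  45. ])]
glass rim [456.8 168.9  87. ] [456.56190308 168.88537234  85.90647831]
crate handle top [ 424.07776851 -205.93819635   80.89817509] [434.7 -10.2  50. ]
purple rim [588.7  55.3 100. ] tile [ 380.1 -271.2   13. ] pot [ 731.8 -255.9   76. ] crate corners [array([457.7,   8.1,  40. ]), array([ 456.6, -213.9,   40. ]), array([386.9,   7.8,  40. ])]
table edge [292.3  67.8   0. ] red [363.6 260.7  95. ]
```

The steel beaker (scene crop 227,216; top crop 289,343, with white balls inside) fits the description. The purple cup (311,195) and red cup (50,472) do not. Triangulated, its rim is at (465,71,106) against the 110 given. The rack and glass agree with it.

The edge-of-reach tilting works, so next I'll fit the arm's full kinematics and plan the grasp and pour orientations.

```bash
cat >> h.py <<'E'
P=np.array([2.2,194.5,645.,416.2,109.6,352.6])
LO=np.array([-3.12,-1.05,.14,-1.42,.1,-2.68]);HI=np.array([3.12,2.28,2.33,4.57,2.73,2.68])
def fk(q):
    a,h,L1,L2,e,T=P;s=q[1]+q[2]
    M=R.from_euler('ZYZYZ',[q[0],s,q[3],q[4],q[5]]).as_matrix()
    r=a+L1*np.sin(q[1])+L2*np.sin(s)+e*np.cos(s);z=h+L1*np.cos(q[1])+L2*np.cos(s)-e*np.sin(s)
    return np.array([r*np.cos(q[0]),r*np.sin(q[0]),z])+T*M[:,2],M
def rot(yaw,pitch,roll):  # roll 0: tool y horizontal, x pointing down-ish
    z=np.array([np.cos(pitch)*np.cos(yaw),np.cos(pitch)*np.sin(yaw),np.sin(pitch)])
    y=np.cross(z,[0,0,1.]);y/=np.linalg.norm(y);x=np.cross(y,z)
    return np.c_[x,y,z]@R.from_euler('z',roll).as_matrix()
def ik(p,M,n=60,seed=0):
    g=np.random.default_rng(seed);best=[]
    for i in range(n):
        f=lambda q:np.r_[(fk(q)[0]-p)/300,(fk(q)[1]-M).ravel()]
        r=least_squares(f,g.uniform(LO,HI),bounds=(LO,HI))
        if r.cost<1e-5 and not any(np.allclose(r.x,b,atol=.02) for b in best): best.append(r.x)
    return best
E
python3 - <<'E'
from h import *
s,M=rep();p,Mf=fk(s['joint_pos']);print(p.round(1));print((Mf.T@M).round(3))
E
```

```text
t 6.65 q [-1.413  0.707  0.144  0.092  0.838 -0.051] p [  246.8 -1129.6   835.5] F [-0.6 -0.4 -0.4] w 1.002 0.0
[[ 0.975  0.008  0.223]
 [ 0.223 -0.117 -0.968]
 [ 0.018  0.993 -0.116]]Traceback (most recent call last):
  File "<stdin>", line 2, in <module>
  File "h.py", line 23, in fk
    M=R.from_euler('ZYZYZ',[q[0],s,q[3],q[4],q[5]]).as_matrix()
      ~~~~~~~~~~~~^^^^^^^^^^^^^^^^^^^^^^^^^^^^^^^^^
  File "scipy/spatial/transform/_rotation.pyx", line 1413, in scipy.spatial.transform._rotation.Rotation.from_euler
ValueError: Expected axis specification to be a non-empty string of upto 3 characters, got ZYZYZ
```

Run:
```python
t=open('h.py').read()
t=t.replace("M=R.from_euler('ZYZYZ',[q[0],s,q[3],q[4],q[5]]).as_matrix()","M=(R.from_euler('ZYZ',[q[0],s,q[3]])*R.from_euler('YZ',[q[4],q[5]])).as_matrix()@C")
t=t.replace("def fk(q)","C=np.eye(3)\ndef fk(q)")
open('h.py','w').write(t)
from h import *
s,M=rep();q=s['joint_pos']
for a in(1,-1):
  for b in(1,-1):
    p,Mf=fk(q*[1,1,1,a,1,b]);print(a,b,p.round(1));print((Mf.T@M).round(3))
    q0=np.array([-1.421,.307,1.5077,0,1.328,-.0735]);M0=R.from_rotvec([-3.1201,-.3489,0]).as_matrix()
    print((fk(q0*[1,1,1,a,1,b])[1].T@M0).round(3))
```

```text
t 6.65 q [-1.413  0.707  0.144  0.092  0.838 -0.051] p [  246.8 -1129.6   835.5] F [-0.6 -0.4 -0.4] w 1.002 0.0
[[ 0.975  0.008  0.223]
 [ 0.223 -0.117 -0.968]
 [ 0.018  0.993 -0.116]]
1 1 [  205.4 -1137.7   836. ]
[[ 0. -1. -0.]
 [ 1.  0.  0.]
 [-0. -0.  1.]]
[[-0.001 -1.     0.001]
 [ 1.    -0.001  0.   ]
 [-0.     0.001  1.   ]]
1 -1 [  205.4 -1137.7   836. ]
[[ 0.103 -0.995 -0.   ]
 [ 0.995  0.103  0.   ]
 [-0.    -0.     1.   ]]
[[ 0.146 -0.989  0.001]
 [ 0.989  0.146  0.   ]
 [-0.     0.001  1.   ]]
-1 1 [  157.8 -1145.3   836. ]
[[-0.122 -0.992 -0.015]
 [ 0.983 -0.123  0.136]
 [-0.136  0.001  0.991]]
[[-0.001 -1.     0.001]
 [ 1.    -0.001  0.   ]
 [-0.     0.001  1.   ]]
-1 -1 [  157.8 -1145.3   836. ]
[[-0.021 -1.    -0.001]
 [ 0.99  -0.021  0.136]
 [-0.136  0.001  0.991]]
[[ 0.146 -0.989  0.001]
 [ 0.989  0.146  0.   ]
 [-0.     0.001  1.   ]]
```

Run:
```python
t=open('h.py').read()
t=t.replace("C=np.eye(3)","C=np.array([[0,-1.,0],[1,0,0],[0,0,1]])")
t=t.replace("a,h,L1,L2,e,T=P;s","a,h,L1,L2,e,T,d=P;s").replace("np.array([r*np.cos(q[0]),r*np.sin(q[0]),z])","np.array([r*np.cos(q[0])-d*np.sin(q[0]),r*np.sin(q[0])+d*np.cos(q[0]),z])")
t=t.replace("P=np.array([2.2,194.5,645.,416.2,109.6,352.6])","P=np.array([2.2,194.5,645.,416.2,109.6,352.6,42])")
open('h.py','w').write(t)
import h
from h import *
D=[([-1.421,.3075,1.5077,0,1.328,-.0735],[126.9,-560.1,249.4]),([-1.421,.246,.803,0,2.093,-.073],[126.9,-560,580.2]),([-1.441,.344,.144,.016,2.729,-.079],[106.4,-473.6,766.4]),([-1.408,.644,.143,.019,2.363,-.046],[169,-739.5,573.7]),([-1.403,.744,.144,.023,2.162,0],[192.5,-842,495.6]),([-1.411,.67,.143,.041,1.952,0],[199.6,-888.1,578.1]),([-1.409,.73,.144,.051,1.605,0],[226.9,-1014,579.9]),([-1.412,.701,.144,.065,1.34,0],[235.7,-1064.4,678.9]),([-1.409,.759,.144,.077,1.008,0],[252.9,-1145.1,717.1]),([-1.413,.707,.144,.092,.838,0],[246.8,-1129.6,835.5])]
def f(p):
    h.P=p;return np.r_[tuple(fk(np.array(q))[0]-x for q,x in D)]
r=least_squares(f,h.P);print(r.x.round(1),abs(r.fun).max())
t=open('h.py').read().replace("P=np.array([2.2,194.5,645.,416.2,109.6,352.6,42])","P=np.array(%s)"%r.x.round(1).tolist());open('h.py','w').write(t);h.P=r.x
d=np.deg2rad
print('GRASP')
for yaw in(-77,-60,-45,60,75,90):
  for pit in(-35,-20):
    for roll in(0,180):
      for q in ik(np.array([464.5,70.5,97]),rot(d(yaw),d(pit),d(roll)),12): print(yaw,pit,roll,q.round(2))
print('POUR')
for yaw in(-77,-60,-45,60,75,90):
  for pit in(0,):
    for roll in(0,180):
      for q in ik(np.array([578,-140.,165]),rot(d(yaw),d(pit),d(roll)),12): print(yaw,pit,roll,q.round(2))
```

```text
[ -0.  192.4 646.6 416.4 109.3 352.3  42.2] 0.5101544244996603
GRASP
-77 -35 0 [ 0.64  0.65  1.91 -0.9   1.27 -2.13]
-77 -35 180 [ 0.64  0.65  1.91 -0.9   1.27  1.01]
-77 -20 0 [ 0.71  0.81  1.88 -0.99  1.46 -1.97]
-77 -20 180 [ 0.71  0.81  1.88 -0.99  1.46  1.17]
-60 -35 180 [ 0.69  0.61  2.09 -1.14  1.09  1.07]
-60 -20 0 [ 0.78  0.79  2.08 -1.23  1.3  -1.84]
-60 -20 180 [ 0.78  0.79  2.08 -1.23  1.3   1.3 ]
60 -35 0 [-0.63  0.59  2.28  1.29  1.01 -1.25]
60 -35 180 [-0.63  0.59  2.28  1.29  1.01  1.89]
60 -20 0 [-0.74  0.82  2.31  1.35  1.22 -1.56]
60 -20 180 [-0.74  0.82  2.31  1.35  1.22  1.58]
75 -35 0 [-0.59  0.61  2.11  1.02  1.14 -1.13]
75 -35 180 [-0.59  0.61  2.11  1.02  1.14  2.01]
75 -20 0 [-0.68  0.79  2.11  1.09  1.33 -1.34]
75 -20 180 [-0.68  0.79  2.11  1.09  1.33  1.8 ]
90 -35 0 [-0.52  0.64  1.95  0.83  1.29 -1.08]
90 -35 180 [-0.52  0.64  1.95  0.83  1.29  2.06]
90 -20 0 [-0.59  0.8   1.93  0.9   1.47 -1.23]
90 -20 180 [-0.59  0.8   1.93  0.9   1.47  1.91]
POUR
-60 0 0 [ 0.29  0.91  2.16  4.48  1.55 -1.64]
-60 0 180 [0.29 0.91 2.16 4.48 1.55 1.5 ]
60 0 0 [-0.91  0.91  1.77  1.22  1.74 -1.14]
60 0 180 [-0.91  0.91  1.77  1.22  1.74  2.  ]
75 0 0 [-0.84  0.95  1.56  1.08  1.9  -1.03]
75 0 180 [-0.84  0.95  1.56  1.08  1.9   2.11]
90 0 0 [-0.76  1.    1.36  0.97  2.07 -0.96]
90 0 180 [-0.76  1.    1.36  0.97  2.07  2.19]
```

```bash
cat >> h.py <<'E'
VM=np.array([2.57,2.57,3.14,3.14,3.14,3.14])*.7/12
def simrow(q,row,w=600.):
    p,M=fk(q);pt=p+M@np.array(row[:3]);Mt=M@R.from_euler('z',row[3],degrees=True).as_matrix()
    def f(x):
        P_,M_=fk(x);return np.r_[(P_-pt)/w,R.from_matrix(M_.T@Mt).as_rotvec()]
    lo=np.maximum(LO,q-VM)-1e-6;hi=np.minimum(HI,q+VM)+1e-6
    return least_squares(f,np.clip(q,lo+1e-9,hi-1e-9),bounds=(lo,hi)).x
def yp(M): z=M[:,2];return np.rad2deg([np.arctan2(z[1],z[0]),np.arcsin(z[2])]).round(1)
E
python3 - <<'E'
from h import *
d=np.deg2rad
for w in(450,600,750):
    q=np.array([-1.411,.67,.143,.041,1.952,-.037])
    for i in range(10): q=simrow(q,[0,41,0,0],w)
    print(w,q.round(3),fk(q)[0].round(1))
for yaw,pit in((113,-8),(105,-10)):
  for roll in(0,180):
    print(yaw,roll,'G',[q.round(2) for q in ik(np.array([464.5,70.5,98]),rot(d(yaw),d(pit),d(roll)),12)],'P',[q.round(2) for q in ik(np.array([578,-140.,165]),rot(d(yaw),d(pit),d(roll)),12)])
# lamp
print('lamp',tri([ray('top',20,80),ray('scene',97,145)]).round(),'cab',tri([ray('top',55,38),ray('scene',110,170)]).round(),'camscene',ray('scene',0,0)[0].round())
for n in('scene','top'):
    c=camera_info(n);pts=np.array([[-300,1000,700.],[0,1050,700],[200,900,600],[-200,700,600],[0,1200,800]])
    print(n,cv2.projectPoints(pts,c['rvec'],c['tvec'],np.array([[c['fx'],0,c['cx']],[0,c['fy'],c['cy']],[0,0,1]]),None)[0][:,0].round())
E
```

```text
450 [-1.41   0.709  0.14   0.058  1.484 -0.036] [  231.1 -1036.5   633.6]
600 [-1.409  0.729  0.14   0.051  1.608 -0.036] [  226.5 -1013.3   582.8]
750 [-1.408  0.744  0.14   0.047  1.68  -0.036] [ 223.5 -998.3  552.6]
113 0 G [array([-0.46,  0.96,  1.64,  0.73,  1.84, -1.22])] P [array([-0.62,  1.03,  1.1 ,  0.74,  2.27, -0.96])]
113 180 G [array([-0.46,  0.96,  1.64,  0.73,  1.84,  1.92])] P [array([-0.62,  1.03,  1.1 ,  0.74,  2.27,  2.19])]
105 0 G [array([-0.51,  0.93,  1.73,  0.79,  1.73, -1.23])] P [array([-0.67,  0.98,  1.19,  0.78,  2.16, -0.94])]
105 180 G [array([-0.51,  0.93,  1.73,  0.79,  1.73,  1.91])] P [array([-0.67,  0.98,  1.19,  0.78,  2.16,  2.2 ])]
lamp [700. 507. 455.] cab [803. 487. 353.] camscene [-146.  785.  948.]
scene [[  541. -3223.]
 [-1308.  1696.]
 [ -139.   447.]
 [  514.   677.]
 [ 2857. -1498.]]
top [[ -775.   998.]
 [ -717.   633.]
 [ -387.   405.]
 [ -299.   771.]
 [-1150.   717.]]
```

Run:
```python
from h import *
d=np.deg2rad
for yaw in(-85,-95,-105,-120,-130,-140,-150):
  for roll in(0,):
    print(yaw,'G',[q.round(2).tolist() for q in ik(np.array([464.5,70.5,98]),rot(d(yaw),d(-9),d(roll)),10)],'P',[q.round(2).tolist() for q in ik(np.array([578,-140.,165]),rot(d(yaw),d(-5),d(roll)),10)])
for n,u,v in(('scene',530,40),('scene',590,180),('scene',620,80),('scene',480,20)): print(onz(ray(n,u,v),0),onz(ray(n,u,v),-700))
```

```text
-85 G [[0.7, 0.94, 1.76, -0.95, 1.67, -1.93]] P [[0.29, 0.86, 1.8, -1.35, 1.59, -2.04]]
-95 G [[0.64, 0.95, 1.65, -0.86, 1.77, -1.97]] P [[0.27, 0.88, 1.66, -1.23, 1.69, -2.13]]
-105 G [[0.57, 0.97, 1.55, -0.77, 1.87, -1.99]] P [[0.23, 0.92, 1.53, -1.13, 1.81, -2.19]]
-120 G [[0.47, 1.01, 1.42, -0.64, 2.01, -1.98]] P [[0.16, 0.97, 1.33, -1.01, 1.99, -2.25]]
-130 G [[0.4, 1.03, 1.34, -0.55, 2.1, -1.95]] P [[0.11, 1.01, 1.21, -0.94, 2.12, -2.27]]
-140 G [[0.33, 1.04, 1.28, -0.45, 2.17, -1.89]] P [[0.05, 1.05, 1.1, -0.87, 2.24, -2.27]]
-150 G [[0.26, 1.06, 1.24, -0.34, 2.23, -1.82]] P [[-0.01, 1.08, 1.0, -0.79, 2.36, -2.25]]
[  630.7 -1800.7     0. ] [ 1204.4 -3710.3  -700. ]
[  -6.8 -715.2    0. ] [   96.1 -1823.1  -700. ]
[  128.2 -1580.7     0. ] [  330.8 -3327.8  -700. ]
[  981.8 -1926.1     0. ] [ 1814.8 -3928.4  -700. ]
```

```bash
nproc
cat > plan.py <<'E'
from h import *
from scipy.optimize import lsq_linear
import multiprocessing as mp,time
W=600.
def jac(q):
    p,M=fk(q);J=np.zeros((6,6))
    for i in range(6):
        x=q.copy();x[i]+=1e-5;P_,M_=fk(x);J[:3,i]=(P_-p)/1e-5/W;J[3:,i]=R.from_matrix(M_@M.T).as_rotvec()/1e-5
    return p,M,J
def row(q,v):
    p,M,J=jac(q);b=np.r_[v/W,0,0,0]
    lo=np.maximum(LO-q,-VM);hi=np.minimum(HI-q,VM);lo=np.minimum(lo,-1e-9);hi=np.maximum(hi,1e-9)
    return q+lsq_linear(J,b,(lo,hi),method='bvls').x
def bad(q):
    p,M=fk(q);w=p-M[:,2]*352
    for x in(p,w,(p+w)/2):
        r=np.hypot(x[0],x[1])
        if x[2]<330 or (r<260): return True
        if np.linalg.norm(x-[700,560,455])<280 or np.hypot(x[0]+146,x[1]-785)<120 and x[2]>700: return True
        if x[1]>950 or (x[0]<-100 and x[1]>0): return True
    return False
tgt=rot(np.deg2rad(113),np.deg2rad(-8),0)[:,2]
ang=lambda q:np.rad2deg(np.arccos(np.clip(fk(q)[1][:,2]@tgt,-1,1)))
def rollout(a):
    q,segs=a;qs=[]
    for v,n in segs:
        for i in range(n):
            q=row(q,v)
            if i%2==0 and bad(q): return 1e3,None
        qs.append(q)
    return ang(q),qs
def rd(g):
    v=g.normal(size=3);v[2]*=.7;return v/np.linalg.norm(v)*41
if __name__=='__main__':
    g=np.random.default_rng(1);q=state()['joint_pos'].copy();pool=mp.Pool();tot=0;best=[(ang(q),q,[])]
    t0=time.time();B=24
    for depth in range(12):
        jobs=[]
        for a,qq,pl in best:
            for k in range(360//len(best)):
                v=rd(g)
                if pl and g.random()<.4: v=pl[-1][0]+rd(g)*.5;v*=41/np.linalg.norm(v)
                jobs.append((qq,[(v,10)],pl))
        res=pool.map(rollout,[(j[0],j[1]) for j in jobs],chunksize=8)
        # score: angle, plus reach potential by 10-row lookahead of same pull
        c=[(r[0],r[1][-1],j[2]+j[1]) for r,j in zip(res,jobs) if r[1]]
        la=pool.map(rollout,[(x[1],[(x[2][-1][0],10)]) for x in c],chunksize=8)
        sc=[min(x[0],l[0]+3) +g.random() for x,l in zip(c,la)]
        o=np.argsort(sc)[:B];best=[c[i] for i in o]
        b=min(best,key=lambda x:x[0]);print(depth,(depth+1)*10,'rows',round(b[0],1),fk(b[1])[0].round(),yp(fk(b[1])[1]),round(time.time()-t0),flush=True)
        if b[0]<8 or time.time()-t0>450: break
    import pickle;pickle.dump(b,open('plan.pkl','wb'))
    for v,n in b[2]: print(v.round(0),n)
E
timeout 560 python3 plan.py
```

```text
4
0 10 rows 153.8 [  87. -991.  522.] [-83.6 -12.3] 5
1 20 rows 141.1 [ 185. -799.  328.] [-75.8 -30. ] 9
2 30 rows 127.0 [-122. -718.  369.] [-106.7  -28.7] 12
3 40 rows 114.8 [-374. -611.  435.] [-123.8  -27. ] 15
4 50 rows 107.3 [-546. -351.  328.] [-132.   -29.3] 18
5 60 rows 94.4 [-538. -211.  500.] [-145.9  -35. ] 22
6 70 rows 77.9 [-570. -115.  589.] [-166.1  -38.8] 26
7 80 rows 67.9 [-897.  -60.  823.] [-179.  -39.] 30
8 90 rows 54.6 [-1217.     9.   521.] [166.3 -31.1] 34
9 100 rows 54.8 [-974. -156.  799.] [166.9 -29.8] 36
10 110 rows 54.6 [-1099.     9.   675.] [167.7 -24.3] 42
11 120 rows 54.5 [-1298.     5.   483.] [168.1 -19.6] 46
[  7.  31. -26.] 10
[-28.   5. -29.] 10
[-39.   6. -11.] 10
[-38.  15.   7.] 10
[-29.  29.  -4.] 10
[-18.  35.  11.] 10
[-10.  34.  21.] 10
[-17.  36.  10.] 10
[-18.  37.   2.] 10
[ 32. -25.  -6.] 10
[-36.  -3. -19.] 10
[-28.  29.   6.] 10
```

```bash
python3 - <<'E'
t=open('plan.py').read()
t=t.replace("if x[1]>950 or (x[0]<-100 and x[1]>0): return True","if x[1]>1050 or x[0]<-350 or (x[0]<-100 and x[1]<300): return True")
t=t.replace("    t0=time.time();B=24\n","""    t0=time.time();B=40
    jobs=[(q,[(u*41/np.linalg.norm(u),n),(v*41/np.linalg.norm(v),m)]) for u in np.array([[.2,1,-.6],[.3,1,-.3],[.5,1,-.3],[0,1,-.6],[0,1,-.3]]) for n in(14,20) for v in np.array([[0,1,0],[-.5,1,0],[-.3,1,.3],[-.8,1,0],[0,1,.3],[.3,1,.2]]) for m in(10,20)]
    res=pool.map(rollout,jobs);best=[(r[0],r[1][-1],j[1]) for r,j in zip(res,jobs) if r[1]];print(len(best))
    nr=lambda pl:sum(n for v,n in pl)
""")
t=t.replace("min(x[0],l[0]+3) +g","min(x[0],l[0]+3)+1.5*nr(x[2])+g").replace("range(360//len(best))","range(480//len(best))").replace("(depth+1)*10","nr(b[2])").replace("range(12)","range(14)")
open('plan.py','w').write(t)
E
timeout 560 python3 plan.py
```

```text
37
0 44 rows 136.1 [406. 146. 901.] [-56.4 -34.7] 7
1 54 rows 125.2 [302. 224. 904.] [-40.  -40.9] 14
2 60 rows 120.6 [263. 150. 927.] [-34.7 -43.7] 20
3 70 rows 109.4 [206. 230. 935.] [-16. -46.] 26
4 80 rows 98.4 [ 95. 317. 918.] [  0.4 -48.8] 30
5 84 rows 85.0 [-13. 501. 948.] [ 23.9 -32.4] 34
6 94 rows 74.3 [ -34.  532. 1031.] [ 36.9 -19.8] 37
7 104 rows 65.1 [ -87.  573. 1113.] [47.4 -5.8] 40
8 114 rows 60.4 [-104.  665. 1188.] [54.8  9.3] 44
9 124 rows 57.3 [-136.  605.  928.] [55.7 -2. ] 47
10 134 rows 53.0 [-122.  653.  887.] [60.6  0.8] 51
11 144 rows 50.0 [292. 810. 767.] [64.   2.7] 56
12 154 rows 45.7 [159. 706. 620.] [66.8 -9.3] 59
13 164 rows 43.6 [ 71. 647. 961.] [ 68.8 -10. ] 62
[  7.  35. -21.] 14
[12. 39.  8.] 10
[11. 30. 25.] 10
[-10.  30.  26.] 10
[-15.  27.  27.] 10
[-32.  19.  17.] 10
[-26.  19.  25.] 10
[-27.  -0.  31.] 10
[-26.   3.  32.] 10
[ 2. 38. 15.] 10
[10. 14. 37.] 10
[14. 28. 27.] 10
[10. 37. 15.] 10
[-27. -21. -22.] 10
[-12.  -7. -39.] 10
[ 11. -17.  36.] 10
```

```bash
cat > pa.py <<'E'
import plan
from plan import *
def search(q,yaw,pit,badf,endpt,depths=8,B=30,N=400,seed=1,tol=2.5,n=5,wd=.02,first=None,tmax=200):
    plan.bad=badf;plan.tgt=rot(np.deg2rad(yaw),np.deg2rad(pit),0)[:,2]
    pool=mp.Pool();g=np.random.default_rng(seed);best=[(ang(q),q,[])];t0=time.time();done=None
    for d in range(depths):
        jobs=[]
        for a,qq,pl in best:
            for k in range(N//len(best)):
                v=rd(g)
                if pl and g.random()<.5: v=pl[-1][0]+rd(g)*.5;v*=41/np.linalg.norm(v)
                jobs.append((qq,[(v,n)],pl))
        res=pool.map(rollout,[(j[0],j[1]) for j in jobs],chunksize=8)
        c=[(r[0],r[1][-1],j[2]+j[1]) for r,j in zip(res,jobs) if r[1]]
        la=pool.map(rollout,[(x[1],[(x[2][-1][0],8)]) for x in c],chunksize=8)
        sc=[min(x[0],l[0]+3)+wd*np.linalg.norm(fk(x[1])[0]-endpt) for x,l in zip(c,la)]
        o=np.argsort(sc)[:B];best=[c[i] for i in o]
        b=min(c,key=lambda x:x[0]+wd*np.linalg.norm(fk(x[1])[0]-endpt)*.5);print((d+1)*n,round(b[0],1),fk(b[1])[0].round(),yp(fk(b[1])[1]),b[1].round(2),round(time.time()-t0),flush=True)
        if b[0]<tol or time.time()-t0>tmax: break
    pool.terminate();return b
E
python3 - <<'E'
from pa import *
def bd(q):
    p,M=fk(q);w=p-M[:,2]*352
    for x in(p,w,(p+w)/2):
        if x[2]<300 or np.hypot(x[0],x[1])<300 or x[0]<-50: return True
    return False
q=state()['joint_pos']
b=search(q,-85,-30,bd,np.array([450,180,300.]))
for v,n in b[2]: print(v.round(0),n)
d=np.deg2rad
print('G',[x.round(2).tolist() for x in ik(np.array([464.5,70.5,99]),rot(d(-85),d(-30),d(180)),10)])
for yaw in(-85,-95,-105):
  for pit in(0,12,20):print(yaw,pit,'P',[x.round(2).tolist() for x in ik(np.array([578,-140.,195]),rot(d(yaw),d(pit),0),10)])
E
```

```text
5 23.0 [ 216. -981.  724.] [-77.6  -8.1] [-1.42  0.35  1.02  0.19  0.35 -0.17] 4
10 17.8 [ 152. -938.  539.] [-79.9 -12.9] [-1.49  0.34  1.42  1.15  0.1  -1.15] 7
15 9.8 [ 282. -935.  406.] [-78.6 -22. ] [-1.3   0.46  1.42 -0.77  0.1   0.8 ] 11
20 2.1 [ 205. -815.  336.] [-82.9 -29. ] [-1.33  0.35  1.72 -1.42  0.1   1.45] 14
[ -6.  23. -34.] 5
[ 12.  23. -32.] 5
[ -4.  12. -39.] 5
[-20.  15. -33.] 5
G [[0.63, 0.72, 1.81, -0.85, 1.42, 1.05]]
-85 0 P [[0.3, 0.86, 1.8, -1.39, 1.67, -2.04]]
-85 12 P []
-85 20 P []
-95 0 P [[0.27, 0.89, 1.66, -1.27, 1.77, -2.13]]
-95 12 P [[0.26, 1.0, 1.66, -1.36, 1.91, -2.05]]
-95 20 P [[0.24, 1.08, 1.66, -1.42, 2.02, -2.0]]
-105 0 P [[0.23, 0.92, 1.53, -1.18, 1.88, -2.21]]
-105 12 P [[0.22, 1.02, 1.53, -1.28, 2.01, -2.15]]
-105 20 P [[0.2, 1.09, 1.53, -1.34, 2.1, -2.11]]
```

{"method": "step_arm", "body": {"targets": [[-1,-36,-20,0,0],[-1,-36,-20,0,0],[-1,-36,-20,0,0],[-1,-36,-20,0,0],[-1,-36,-20,0,0],[16,-34,-16,0,0],[16,-34,-16,0,0],[16,-34,-16,0,0],[16,-34,-16,0,0],[16,-34,-16,0,0]]}}

```text
time: 7.48
position: [273.7, -932.5, 576.4]
tool_rot: [1.768, 0.198, 0.192]
ft_force: [-0.1, -0.7, -0.3]
width: 0.997
gripper_force: 0.0
```

```bash
cat > bd.py <<'E'
from pa import *
def bd(q):
    p,M=fk(q);w=p-M[:,2]*352
    for x in(p,w,(p+w)/2):
        if x[2]<300 or np.hypot(x[0],x[1])<300 or x[0]<-50: return True
    return False
E
python3 - <<'E'
from bd import *
s,M=rep();print(yp(M))
b=search(s['joint_pos'],-85,-30,bd,np.array([450,180,300.]),tol=2)
for v,n in b[2]: print(v.round(0),n,(M.T@v).round())
E
```

```text
t 7.48 q [-1.33   0.352  1.322  0.041  0.101 -0.021] p [ 273.7 -932.5  576.4] F [-0.1 -0.7 -0.3] w 0.997 0.0
[[ 0.971  0.028  0.237]
 [ 0.238 -0.202 -0.95 ]
 [ 0.021  0.979 -0.203]]
[-76.  -11.7]
5 12.0 [ 282. -872.  460.] [-76.6 -20.6] [-1.29  0.34  1.5  -0.5   0.1   0.54] 4
10 3.8 [ 239. -872.  331.] [-81.4 -27.9] [-1.31  0.43  1.6  -1.3   0.1   1.33] 7
15 0.7 [ 147. -662.  368.] [-84.6 -29.4] [-1.36  0.09  1.98 -1.42  0.1   1.41] 9
[  9.  28. -28.] 5 [ 15. -33. -19.]
[ -9.  22. -34.] 5 [ -4. -38. -16.]
[-39.   6. -11.] 5 [-37. -13. -13.]
```

{"method": "step_arm", "body": {"targets": [[15,-33,-19,0,0],[15,-33,-19,0,0],[15,-33,-19,0,0],[15,-33,-19,0,0],[15,-33,-19,0,0],[-4,-38,-16,0,0],[-4,-38,-16,0,0],[-4,-38,-16,0,0],[-4,-38,-16,0,0],[-4,-38,-16,0,0]]}}

```text
time: 8.32
position: [263.2, -818.6, 465.2]
tool_rot: [1.9, 0.175, 0.143]
ft_force: [0.3, -0.3, -0.2]
width: 0.999
gripper_force: 0.0
```

Run:
```python
from bd import *
s,M=rep();print(yp(M))
b=search(s['joint_pos'],-92,-29,bd,np.array([450,180,300.]),tol=2,depths=5)
for v,n in b[2]: print(v.round(0),n,(M.T@v).round())
```

```text
t 8.32 q [-1.268  0.264  1.629 -1.423  0.1    1.471] p [ 263.2 -818.6  465.2] F [ 0.3 -0.3 -0.2] w 0.999 0.0
[[ 0.981  0.051  0.185]
 [ 0.192 -0.325 -0.926]
 [ 0.013  0.944 -0.329]]
[-78.7 -19.2]
5 6.4 [ 156. -826.  386.] [-86.1 -25.4] [-1.39  0.3   1.7  -1.42  0.1   1.44] 4
10 0.2 [  54. -622.  374.] [-92.2 -29.1] [-1.5   0.01  2.06 -1.42  0.1   1.39] 7
[-30.  23. -15.] 5 [-25. -23. -22.]
[-32.  13. -21.] 5 [-29. -26. -11.]
```

{"method": "step_arm", "body": {"targets": [[-25,-23,-22,0,0],[-25,-23,-22,0,0],[-25,-23,-22,0,0],[-25,-23,-22,0,0],[-25,-23,-22,0,0],[-29,-26,-11,0,0],[-29,-26,-11,0,0],[-29,-26,-11,0,0],[-29,-26,-11,0,0]]}}

```text
time: 9.07
position: [75.6, -612.9, 399.6]
tool_rot: [2.036, 0.067, -0.042]
ft_force: [-0.9, 0.4, -0.6]
width: 0.998
gripper_force: 0.0
```

```bash
cat > go.py <<'E'
from h import *
def go(q,way,turn=0,show=True,vmax=41,tpr=7):
    # way: list of world TCP points; total turn deg spread from start. Prints tool-frame rows
    rows=[];left=turn
    for w in way:
        for k in range(80):
            p,M=fk(q);dv=np.array(w,float)-p;n=np.linalg.norm(dv)
            if n<4: break
            v=dv*min(1,vmax/n)
            t=float(np.clip(left,-tpr,tpr));left-=t
            r=[*np.round(M.T@v),t];q=simrow(q,r);rows.append([int(x) for x in r])
    if show:
        for i in range(0,len(rows),10): print(rows[i:i+10])
    p,M=fk(q);print(len(rows),'end',p.round(1),yp(M),q.round(2));print(M.round(3));return q,rows
E
python3 - <<'E'
from go import *
s,M=rep();print(yp(M))
z=M[:,2];B=np.array([464.5,70.5,99]);pre=B-140*z;print('pre',pre.round())
# tool y horizontal turn needed
x,y=M[2,0],M[2,1];t=np.rad2deg(np.arctan2(-y,x));print('turn such that y level: ',t)
a=np.array([np.arctan2(M[2,1],M[2,0])]);print(np.rad2deg(a))
q,_=go(s['joint_pos'],[[200,-400,420],[430,0,400],pre+[0,0,60],pre],turn=90)
E
```

```text
t 9.07 q [-1.46  -0.034  2.058 -1.423  0.1    1.406] p [  75.6 -612.9  399.6] F [-0.9  0.4 -0.6] w 0.998 0.0
[[ 0.998  0.066 -0.   ]
 [ 0.03  -0.448 -0.894]
 [-0.059  0.892 -0.449]]
[-90.  -26.7]
pre [465. 196. 162.]
turn such that y level:  -93.79991063388236
[93.79991063]
[[21, -11, -33, 7], [20, -14, -33, 7], [18, -16, -33, 7], [16, -19, -33, 7], [14, -20, -33, 7], [12, -23, -32, 7], [4, -9, -11, 7], [2, -27, -31, 7], [-1, -27, -30, 7], [-6, -28, -29, 7]]
[[-11, -29, -26, 7], [-16, -29, -23, 7], [-21, -28, -21, 6], [-25, -27, -18, 0], [-25, -28, -17, 0], [-25, -28, -15, 0], [-26, -29, -14, 0], [-26, -29, -13, 0], [-27, -29, -11, 0], [-27, -29, -10, 0]]
[[-28, -29, -9, 0], [-28, -29, -8, 0], [-28, -29, -7, 0], [-29, -28, -6, 0], [-30, -28, -5, 0], [-30, -27, -4, 0], [-31, -27, -3, 0], [-32, -26, -2, 0], [-32, -25, -1, 0], [-33, -24, 0, 0]]
[[-34, -23, 0, 0], [-34, -20, 0, 0], [-19, -9, 0, 0], [-10, -6, 0, 0], [-6, -3, 0, 0], [-28, -27, 13, 0], [-28, -27, 13, 0], [-28, -27, 13, 0], [-28, -27, 12, 0], [-28, -27, 12, 0]]
[[-28, -27, 12, 0], [-29, -26, 12, 0], [-30, -26, 11, 0], [-31, -25, 10, 0], [-32, -24, 8, 0], [-23, -13, 4, 0], [-9, -5, 1, 0], [-4, -2, 0, 0], [-7, -5, 40, 0], [-8, -5, 20, 0]]
50 end [466.2 192.3 162.6] [-75.  -79.5] [ 0.43  0.32  1.76 -0.2   1.11  2.68]
[[ 0.832 -0.552  0.047]
 [-0.537 -0.825 -0.176]
 [ 0.136  0.121 -0.983]]
```

```bash
cat > via.py <<'E'
from go import *
import multiprocessing as mp
import plan
def fast(q,way,turn,vmax=41,tpr=7):
    left=turn;n=0;z0=fk(q)[1][:,2];dev=0;ok=True
    for w in way:
        for k in range(60):
            p,M=fk(q);dv=np.array(w,float)-p;d=np.linalg.norm(dv)
            if d<8: break
            t=float(np.clip(left,-tpr,tpr));left-=t
            p0,M0,J=plan.jac(q);b=np.r_[dv*min(1,vmax/d)/600,M0[:,2]*np.deg2rad(t)]
            lo=np.minimum(np.maximum(LO-q,-VM),-1e-9);hi=np.maximum(np.minimum(HI-q,VM),1e-9)
            q=q+plan.lsq_linear(J,b,(lo,hi),method='bvls').x;n+=1
            dev=max(dev,np.rad2deg(np.arccos(min(1,fk(q)[1][:,2]@z0))))
            wr=fk(q)[0]-fk(q)[1][:,2]*352
            if wr[2]<200: dev+=50
    p,M=fk(q)
    return dev,n+abs(left)/7,abs(M[2,1]),np.linalg.norm(p-way[-1]),q
def job(a): return fast(*a)
def vias(q,end,turns,lo,hi,N=240,nv=2,seed=0):
    g=np.random.default_rng(seed);jobs=[]
    for i in range(N):
        jobs.append((q,[g.uniform(lo,hi) for k in range(nv if i%3 else 1)]+list(end),turns[i%len(turns)]))
    with mp.Pool() as p: res=p.map(job,jobs,chunksize=4)
    o=sorted(range(N),key=lambda i:res[i][0]*3+res[i][1]+res[i][3]+ (40*res[i][2] if jobs[i][2] else 0))
    return [(res[i],jobs[i]) for i in o[:4]]
E
python3 - <<'E'
from via import *
s=state();q=s['joint_pos'];M=R.from_rotvec(s['tool_rot']).as_matrix();z=M[:,2];B=np.array([464.5,70.5,99]);pre=B-140*z
for t in(-94,86):
    Mt=M@R.from_euler('z',t,degrees=True).as_matrix();print(t,[x.round(2).tolist() for x in ik(B,Mt,10)],[x.round(2).tolist() for x in ik(pre,Mt,10)])
for r,j in vias(q,[pre+[0,0,40],pre],[-94,86],[100,-750,330],[800,250,800]): print(np.round(r[0],1),r[1],round(r[2],2),round(r[3]),j[2],np.round(j[1][:-2]),r[4].round(2))
E
```

```text
-94 [[0.62, 0.76, 1.75, -0.81, 1.51, 0.94]] [[0.77, 0.74, 1.52, -0.71, 1.77, 0.83]]
86 [[0.62, 0.76, 1.75, -0.81, 1.51, -2.2]] [[0.77, 0.74, 1.52, -0.71, 1.77, -2.31]]
1.5 27.0 0.12 1 -94 [[ 436. -201.  468.]] [ 0.78  0.75  1.52 -0.73  1.77  0.84]
2.1 25.0 0.13 2 -94 [[ 362. -277.  432.]] [ 0.78  0.75  1.52 -0.73  1.78  0.84]
1.8 27.0 0.13 2 -94 [[ 458. -253.  445.]] [ 0.78  0.76  1.52 -0.73  1.78  0.84]
1.6 29.0 0.1 1 -94 [[ 321. -373.  562.]
 [ 431.   72.  411.]] [ 0.78  0.75  1.52 -0.73  1.77  0.86]
```

Run:
```python
from go import *
s=state();q=s['joint_pos'];M=R.from_rotvec(s['tool_rot']).as_matrix();pre=np.array([464.5,70.5,99])-140*M[:,2]
go(q,[[436,-201,468],pre+[0,0,40],pre],turn=-94,vmax=40)
```

```text
[[27, -7, -29, -7], [27, -4, -29, -7], [28, -1, -29, -7], [27, 3, -29, -7], [27, 6, -29, -7], [26, 9, -29, -7], [25, 13, -29, -7], [23, 15, -29, -7], [21, 18, -29, -7], [19, 21, -29, -7]]
[[16, 23, -29, -7], [13, 25, -29, -7], [10, 26, -29, -7], [6, 22, -23, -3], [34, 7, -20, 0], [34, 7, -20, 0], [34, 7, -20, 0], [34, 7, -19, 0], [34, 7, -20, 0], [34, 7, -19, 0]]
[[34, 7, -20, 0], [34, 7, -19, 0], [34, 7, -19, 0], [34, 7, -20, 0], [34, 8, -19, 0], [34, 7, -20, 0], [35, 5, 18, 0]]
27 end [464.5 195.4 162.8] [-89.9 -26.7] [ 0.77  0.74  1.52 -0.71  1.77  0.83]
[[-0.136  0.991  0.002]
 [ 0.446  0.063 -0.893]
 [-0.885 -0.12  -0.45 ]]
```

{"method": "step_arm", "body": {"targets": [[27,-7,-29,-7,0],[27,-4,-29,-7,0],[28,-1,-29,-7,0],[27,3,-29,-7,0],[27,6,-29,-7,0],[26,9,-29,-7,0],[25,13,-29,-7,0],[23,15,-29,-7,0],[21,18,-29,-7,0],[19,21,-29,-7,0]]}}

```text
time: 9.9
position: [337.7, -314.9, 450.0]
tool_rot: [1.709, 1.278, -0.782]
ft_force: [0.8, -1.8, 0.0]
width: 1.001
gripper_force: 0.0
```

{"method": "step_arm", "body": {"targets": [[16,23,-29,-7,0],[13,25,-29,-7,0],[10,26,-29,-7,0],[6,22,-23,-3,0],[34,7,-20,0,0],[34,7,-20,0,0],[34,7,-20,0,0],[34,7,-19,0,0],[34,7,-20,0,0]]}}

```text
time: 10.65
position: [451.6, -35.6, 357.7]
tool_rot: [1.462, 1.659, -1.016]
ft_force: [0.4, 0.2, -0.2]
width: 1.002
gripper_force: 0.0
```

Run:
```python
from go import *
s,M=rep();print(yp(M));pre=np.array([464.5,70.5,99])-140*M[:,2];print(pre)
t=np.rad2deg(np.arctan2(M[2,1],-M[2,0]));print('turn',t)
for sg in(1,-1): print((M@R.from_euler('z',sg*t,degrees=True).as_matrix())[2].round(3))
c=camera_info('wrist');I=get_image('wrist');cv2.imwrite('pics/w1.png',I[:,:,::-1])
import json;json.dump({k:(v.tolist() if hasattr(v,'tolist') else v) for k,v in c.items()},open('w1.json','w'))
```

```text
t 10.65 q [ 0.473  0.327  1.718 -0.934  1.724  0.516] p [451.6 -35.6 357.7] F [ 0.4  0.2 -0.2] w 1.002 0.0
[[-0.125  0.992  0.002]
 [ 0.449  0.058 -0.892]
 [-0.885 -0.11  -0.453]]
[-89.9 -26.9]
[464.18518022 195.31501058 162.41225451]
turn -7.090698928910906
[-0.864 -0.218 -0.453]
[-0.892  0.    -0.453]
```

View pics/w1.png

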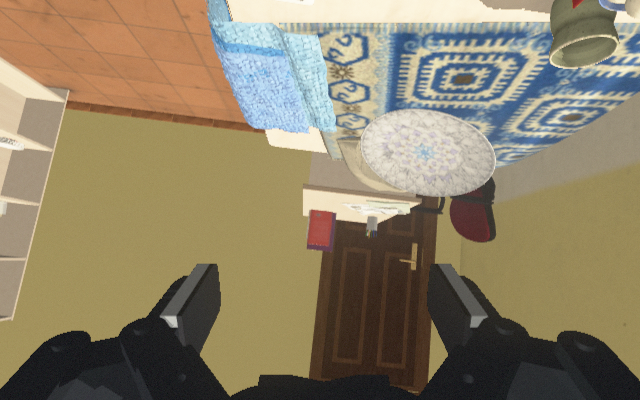

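Run:
```python
from h import *
s=state();M=R.from_rotvec(s['tool_rot']).as_matrix()
for k in (0,):
    o=ray('wrist',320,200)[0];print('cam in tool frame',(M.T@(o-s['position'])).round(1),'world',o.round(1))
    print((M.T@ray('wrist',323.4,199.1)[1]).round(2))
```

```text
cam in tool frame [  75.6    0.9 -123.8] world [443.3 113.2 342. ]
[-0.3   0.    0.95]
```

Run:
```python
from go import *
s=state();q=s['joint_pos'];M=R.from_rotvec(s['tool_rot']).as_matrix();pre=np.array([464.5,70.5,99])-140*M[:,2]
go(q,[pre+[0,0,60]],turn=-173,vmax=12)
```

```text
[[10, 2, -7, -7], [10, 3, -7, -7], [9, 4, -7, -7], [9, 5, -6, -7], [8, 6, -7, -7], [7, 7, -6, -7], [6, 8, -7, -7], [5, 9, -6, -7], [4, 9, -7, -7], [3, 10, -6, -7]]
[[2, 10, -7, -7], [0, 10, -6, -7], [-1, 10, -7, -7], [-2, 10, -6, -7], [-3, 10, -7, -7], [-5, 9, -7, -7], [-6, 8, -6, -7], [-6, 8, -7, -7], [-7, 7, -6, -7], [-8, 6, -6, -7]]
[[-9, 5, -7, -7], [-6, 2, -4, -7]]
22 end [463.8 194.8 223. ] [-89.8 -27.2] [ 0.77  0.66  1.49 -0.73  1.84 -1.92]
[[-0.316 -0.949  0.003]
 [-0.434  0.142 -0.89 ]
 [ 0.844 -0.283 -0.456]]
```

{"method": "step_arm", "body": {"targets": [[10,2,-7,-7,0],[10,3,-7,-7,0],[9,4,-7,-7,0],[9,5,-6,-7,0],[8,6,-7,-7,0],[7,7,-6,-7,0],[6,8,-7,-7,0],[5,9,-6,-7,0],[4,9,-7,-7,0],[3,10,-6,-7,0]]}}

```text
time: 11.53
position: [457.0, 67.9, 297.8]
tool_rot: [0.28, 2.569, -1.575]
ft_force: [0.4, -0.6, 0.2]
width: 1.002
gripper_force: 0.0
```

{"method": "step_arm", "body": {"targets": [[2,10,-7,-7,0],[0,10,-6,-7,0],[-1,10,-7,-7,0],[-2,10,-6,-7,0],[-3,10,-7,-7,0],[-5,9,-7,-7,0],[-6,8,-6,-7,0],[-6,8,-7,-7,0],[-7,7,-6,-7,0],[-8,6,-6,-7,0]]}}

```text
time: 12.37
position: [463.2, 171.4, 236.9]
tool_rot: [1.118, -2.033, 1.247]
ft_force: [0.2, 1.0, 0.1]
width: 0.999
gripper_force: 0.0
```

{"method": "step_arm", "body": {"targets": [[-9,5,-7,-7,0],[-6,2,-4,-7,0],[0,0,0,-7,0],[0,0,0,-7,0],[0,0,0,-5,0]]}}

```text
time: 12.78
position: [464.7, 188.4, 227.2]
tool_rot: [1.554, -1.538, 0.945]
ft_force: [0.4, -0.2, 0.6]
width: 1.002
gripper_force: 0.0
```

Run:
```python
from go import *
s,M=rep();print(yp(M));pre=np.array([464.5,70.5,99])-140*M[:,2];print(pre)
cv2.imwrite('pics/w2.png',get_image('wrist')[:,:,::-1])
for z in(110,):
    c=camera_info('wrist');K=np.array([[c['fx'],0,c['cx']],[0,c['fy'],c['cy']],[0,0,1]])
    a=np.linspace(0,6.28,9)[:-1];pts=np.r_[[[464.5,70.5,110]],np.c_[464.5+30*np.cos(a),70.5+30*np.sin(a),a*0+110]]
    print(cv2.projectPoints(pts,c['rvec'],c['tvec'],K,None)[0][:,0].round().tolist())
```

```text
t 12.78 q [ 0.763  0.653  1.494 -0.734  1.842 -2.261] p [464.7 188.4 227.2] F [ 0.4 -0.2  0.6] w 1.002 0.0
[[ 0.01  -1.     0.002]
 [-0.453 -0.006 -0.891]
 [ 0.891  0.008 -0.453]]
[-89.9 -27. ]
[464.28406851 195.27676803 162.48788493]
[[325.0, 243.0], [290.0, 242.0], [299.0, 263.0], [324.0, 272.0], [350.0, 263.0], [360.0, 243.0], [348.0, 225.0], [325.0, 217.0], [301.0, 224.0]]
```

View pics/w2.png

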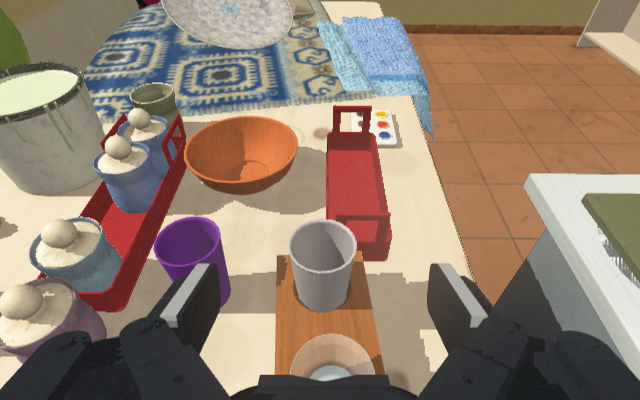

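Run:
```python
import cv2
I=cv2.imread('pics/w2.png')[200:360,240:400];cv2.imwrite('pics/w2c.png',cv2.resize(I,(600,600),interpolation=cv2.INTER_CUBIC))
```

```text
(no output)
```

View pics/w2c.png

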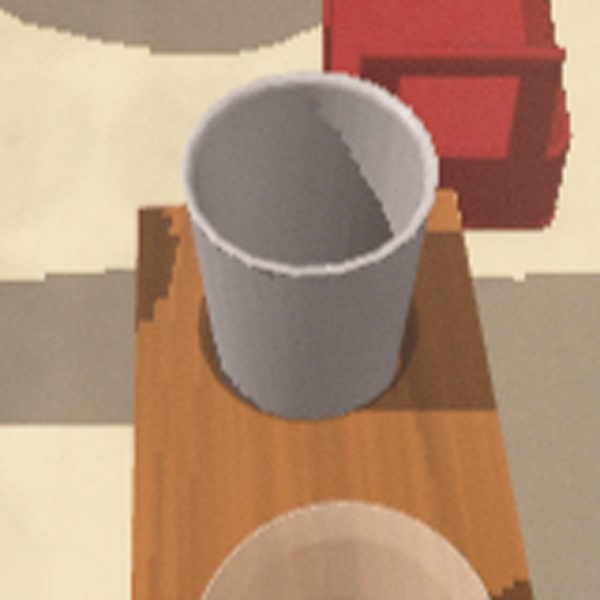

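{"method": "step_arm", "body": {"targets": [[-30,-1,19,0,0],[-30,-1,19,0,0],[0,0,30,0,0],[0,0,30,0,0],[0,0,25,0,0]]}}

```text
time: 13.25
position: [466.0, 104.3, 117.1]
tool_rot: [1.548, -1.543, 0.949]
ft_force: [-0.2, -0.7, 0.3]
width: 0.999
gripper_force: 0.0
```

Run:
```python
from h import *
s,M=rep();print(yp(M));print('rem tool',(M.T@(np.array([466,74.7,102.4])-s['position'])).round(1))
```

```text
t 13.25 q [ 0.664  0.749  1.694 -0.779  1.578 -2.105] p [466.  104.3 117.1] F [-0.2 -0.7  0.3] w 0.999 0.0
[[ 0.003 -1.     0.001]
 [-0.452 -0.002 -0.892]
 [ 0.892  0.002 -0.452]]
[-89.9 -26.9]
rem tool [ 0.3  0.  33. ]
```

{"method": "step_arm", "body": {"targets": [[0,0,17,0,0],[0,0,16,0,0],[0,0,0,0,0]]}}

```text
time: 13.5
position: [465.0, 73.3, 102.8]
tool_rot: [1.545, -1.542, 0.946]
ft_force: [0.1, 0.5, 0.3]
width: 0.999
gripper_force: 0.0
```

{"method": "step_arm", "body": {"targets": [[0,0,0,0,1],[0,0,0,0,1],[0,0,0,0,1],[0,0,0,0,1],[0,0,0,0,1],[0,0,0,0,1]], "newtons": 90}}

```text
time: 14.0
position: [466.5, 76.2, 104.2]
tool_rot: [1.548, -1.541, 0.95]
ft_force: [0.6, 1.9, 4.5]
width: 0.638
gripper_force: 93.9
```

Run:
```python
from h import *
s,M=rep();print('up in tool',(M.T@[0,0,1]).round(3))
cv2.imwrite('pics/s3.png',cv2.resize(get_image('scene')[150:330,260:440][:,:,::-1],(600,600)))
```

```text
t 14.0 q [ 0.628  0.757  1.742 -0.81   1.523 -2.081] p [466.5  76.2 104.2] F [0.6 1.9 4.5] w 0.638 93.9
[[ 0.003 -1.     0.002]
 [-0.451 -0.003 -0.893]
 [ 0.893  0.002 -0.451]]
up in tool [ 0.893  0.002 -0.451]
```

View pics/s3.png

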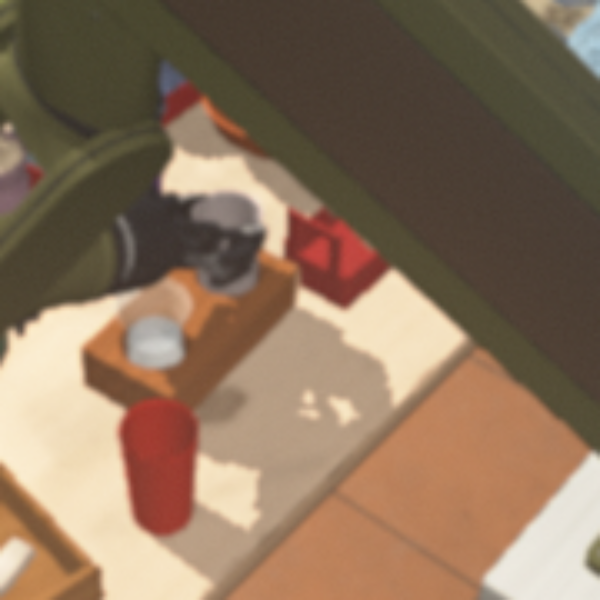

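{"method": "step_arm", "body": {"targets": [[8,0,-4,0,1],[14,0,-7,0,1],[18,0,-9,0,1],[18,0,-9,0,1],[18,0,-9,0,1],[18,0,-9,0,1],[18,0,-9,0,1]]}}

```text
time: 14.63
position: [465.7, 74.8, 230.3]
tool_rot: [1.548, -1.541, 0.946]
ft_force: [0.3, -0.5, -2.1]
width: 0.637
gripper_force: 94.4
```

```bash
cat > bd2.py <<'E'
from pa import *
def bd(q):
    p,M=fk(q);w=p-M[:,2]*352;y,pt=yp(M)
    for x in(p,w,(p+w)/2):
        if x[2]<270 and x[1]<300 and False or x[2]<170 or np.hypot(x[0],x[1])<330 or x[0]<0: return True
        if x[1]<-700 and x[2]<350: return True
        if np.linalg.norm(x-[700,560,455])<250 or (x[0]>640 and x[2]<350): return True
        if x[1]>500: return True
    return False
E
python3 - <<'E'
from bd2 import *
s,M=rep();print(yp(M));q=s['joint_pos']
for yw in(-100,):
  b=search(q,yw,12,bd,np.array([578,-140,300.]),tol=3,depths=14,n=5,B=40,N=500,wd=.01)
  p=s['position']
  for v,n in b[2]: print(v.round(0),n)
E
```

```text
t 14.63 q [ 0.626  0.572  1.678 -0.815  1.695 -2.265] p [465.7  74.8 230.3] F [ 0.3 -0.5 -2.1] w 0.637 94.4
[[ 0.005 -1.    -0.001]
 [-0.452 -0.001 -0.892]
 [ 0.892  0.005 -0.452]]
[-90.  -26.9]
5 39.4 [577. -76. 321.] [-90.2 -26.2] [ 0.33  0.49  1.55 -1.02  1.63 -2.58] 2
10 36.0 [ 563. -178.  438.] [-88.6 -22.2] [ 0.19  0.33  1.55 -1.15  1.6  -2.68] 6
15 30.9 [ 455. -266.  521.] [-88.2 -16.6] [ 0.07  0.11  1.72 -1.28  1.53 -2.68] 10
20 25.0 [ 428. -342.  583.] [-88.5 -10.2] [-0.09  0.05  1.73 -1.42  1.42 -2.68] 16
25 23.5 [ 633. -186.  608.] [-87.5  -8. ] [ 0.19  0.36  1.28 -1.42  1.71 -2.68] 21
30 20.0 [ 310. -480.  720.] [-90.3  -5.5] [-0.52 -0.14  1.64 -1.42  1.07 -2.68] 25
35 14.4 [ 285. -582.  805.] [-91.1   0.6] [-0.78 -0.09  1.49 -1.42  0.82 -2.68] 30
40 7.9 [ 175. -633.  878.] [-93.4   7.5] [-1.09 -0.14  1.45 -1.4   0.54 -2.68] 34
45 4.7 [ 141. -705.  972.] [-95.9  14.5] [-1.23 -0.04  1.25 -1.39  0.44 -2.68] 38
50 4.7 [  40. -701.  938.] [-95.7  14. ] [-1.49 -0.1   1.37 -1.32  0.19 -2.68] 42
55 4.0 [ 106. -952.  893.] [-96.1  10.9] [-1.41  0.3   0.97 -1.23  0.28 -2.68] 47
60 3.7 [  279. -1043.   891.] [-96.8  14. ] [-1.2   0.57  0.59 -1.31  0.49 -2.68] 51
65 3.5 [  342. -1023.   849.] [-96.5  12.2] [-1.12  0.57  0.65 -1.42  0.56 -2.58] 55
70 3.3 [  577. -1036.   725.] [-97.3  10.1] [-0.88  0.89  0.27 -1.42  0.81 -2.64] 59
[ -6. -26.  31.] 5
[ -3. -30.  28.] 5
[ 15. -23.  30.] 5
[ -4. -21.  35.] 5
[ -8. -23.  33.] 5
[-10.  -7.  39.] 5
[ -2. -13.  39.] 5
[-20. -19.  30.] 5
[-17. -30.  22.] 5
[-34. -10. -21.] 5
[ 17. -35.  12.] 5
[ 34. -22.   6.] 5
[ 34. -17. -14.] 5
[ 21.  25. -25.] 5
```

```bash
cat > bd3.py <<'E'
from bd2 import *
import bd2
AT=np.array([.892,.004,-.452])
def bd(q):
    return bd2.bd(q) or (fk(q)[1]@AT)[2]<.62
E
cat > show.py <<'E'
from bd3 import *
def show(q,segs):
    rows=[]
    for v,n in segs:
        for i in range(n):
            M=fk(q)[1];r=[*np.round(M.T@v),0];q=simrow(q,r);rows.append([int(x) for x in r])
    for i in range(0,len(rows),10): print(rows[i:i+10])
    p,M=fk(q);print(p.round(),yp(M),q.round(2),'axis',(M@AT).round(2),'y',M[2,1].round(3));return q
E
python3 - <<'E'
from show import *
s=state();q=s['joint_pos']
R_=[]
for sd in(1,2,3):
  b=search(q,-98,13,bd,np.array([578,-140,300.]),tol=4,depths=11,n=5,B=40,N=520,wd=.005,seed=sd);R_.append(b)
b=min(R_,key=lambda b:b[0]+2*len(b[2]))
for v,n in b[2]: print(v.round(0),n)
show(q,b[2])
E
```

```text
5 39.9 [577. -76. 321.] [-90.2 -26.2] [ 0.33  0.49  1.55 -1.02  1.63 -2.58] 2
10 36.4 [ 578. -172.  434.] [-88.5 -22.2] [ 0.19  0.36  1.53 -1.15  1.6  -2.68] 6
15 31.1 [ 478. -231.  533.] [-88.2 -16.6] [ 0.14  0.15  1.65 -1.27  1.6  -2.68] 11
20 25.2 [ 486. -307.  596.] [-88.3 -10.3] [-0.    0.13  1.6  -1.4   1.51 -2.68] 16
25 23.1 [ 419. -136.  664.] [-89.2  -8.4] [ 0.38  0.08  1.52 -1.4   1.93 -2.68] 21
30 19.8 [ 352. -514.  735.] [-89.   -4.7] [-0.55 -0.07  1.55 -1.42  1.02 -2.68] 26
35 13.6 [ 288. -578.  823.] [-90.    1.9] [-0.78 -0.1   1.47 -1.42  0.8  -2.68] 30
40 7.9 [ 189. -780.  848.] [-93.6   6.4] [-1.2   0.07  1.3  -1.42  0.43 -2.68] 34
45 5.9 [   5. -758.  840.] [-95.8   7.5] [-1.57 -0.03  1.45 -1.36  0.1  -2.68] 36
50 5.2 [   98. -1102.   770.] [-95.1   8.7] [-1.46  0.54  0.84 -1.4   0.2  -2.68] 38
55 5.2 [  175. -1077.   778.] [-95.6   8.3] [-1.35  0.53  0.83 -1.42  0.32 -2.68] 40
5 39.9 [565. -72. 339.] [-90.2 -26.2] [ 0.34  0.46  1.56 -1.01  1.65 -2.6 ] 2
10 36.5 [ 602. -174.  422.] [-88.4 -22.3] [ 0.18  0.39  1.49 -1.16  1.59 -2.68] 6
15 31.0 [ 459. -273.  522.] [-8
[... 2153 characters left out ...]
0]]
[[33, -7, 23, 0], [32, -8, 24, 0], [32, -8, 24, 0], [32, -9, 24, 0], [31, -10, 25, 0], [33, 1, 25, 0], [32, 0, 25, 0], [32, -1, 25, 0], [32, -1, 26, 0], [31, -2, 26, 0]]
[[31, 5, 27, 0], [30, 5, 27, 0], [30, 5, 28, 0], [30, 5, 28, 0], [29, 5, 28, 0], [13, 6, 38, 0], [13, 6, 39, 0], [12, 7, 39, 0], [12, 7, 39, 0], [12, 7, 39, 0]]
[[40, 10, 3, 0], [39, 10, 4, 0], [39, 10, 5, 0], [39, 10, 6, 0], [39, 10, 7, 0], [-22, 6, 34, 0], [-21, 6, 34, 0], [-21, 6, 34, 0], [-21, 6, 34, 0], [-21, 6, 34, 0]]
[[-22, -3, 34, 0], [-22, -3, 34, 0], [-23, -3, 34, 0], [-23, -2, 34, 0], [-23, -2, 34, 0]]
[  138. -1250.   680.] [-93.6  11.8] [-1.44  0.86  0.48 -1.42  0.19 -2.68] axis [-0.51  0.62  0.6 ] y -0.597
```

Run:
```python
from show import *
from go import *
s=state();q=s['joint_pos']
print('lid pots',[onz(ray('top',u,v),100) for u,v in((354,138),(380,138),(301,138),(272,142))],'bottle',onz(ray('top',282,75),150))
q,_=go(q,[[540,-60,260],[605,-160,205],[605,-160,176]],vmax=30)
for i in range(26):
    q=simrow(q,[0,0,0,7]); 
    if i%6==5:
        p,M=fk(q);print(i,p.round(),yp(M),q.round(2),'axis',(M@AT).round(2))
```

```text
lid pots [array([706.2, -87.8, 100. ]), array([ 706.1, -151.2,  100. ]), array([706.3,  41.9, 100. ]), array([696.3, 112.9, 100. ])] bottle [847.4  86.1 150. ]
[[17, -14, 20, 0], [17, -14, 21, 0], [17, -14, 20, 0], [16, -14, 21, 0], [17, -15, 20, 0], [3, -3, 5, 0], [-1, -15, 26, 0], [-1, -15, 26, 0], [0, -15, 26, 0], [-1, -15, 26, 0]]
[[0, -5, 10, 0], [-26, 0, 13, 0]]
12 end [ 604.7 -160.1  175.9] [-90.  -26.9] [ 0.18  0.66  1.67 -1.11  1.37 -2.39]
[[ 0.005 -1.    -0.001]
 [-0.452 -0.001 -0.892]
 [ 0.892  0.005 -0.452]]
5 [ 605. -160.  176.] [-90.  -26.9] [ 0.18  0.66  1.67 -1.11  1.37 -1.65] axis [-0.6  0.1  0.8]
11 [ 605. -160.  176.] [-90.  -26.9] [ 0.18  0.66  1.67 -1.11  1.37 -0.92] axis [-0.89  0.36  0.29]
17 [ 605. -160.  176.] [-90.  -26.9] [ 0.18  0.66  1.67 -1.11  1.37 -0.19] axis [-0.72  0.64 -0.26]
23 [ 605. -160.  176.] [-90.  -26.9] [ 0.18  0.66  1.67 -1.11  1.37  0.55] axis [-0.19  0.8  -0.57]
```

{"method": "step_arm", "body": {"targets": [[17,-14,20,0,1],[17,-14,21,0,1],[17,-14,20,0,1],[16,-14,21,0,1],[17,-15,20,0,1],[3,-3,5,0,1],[-1,-15,26,0,1],[-1,-15,26,0,1],[0,-15,26,0,1],[-1,-15,26,0,1]]}}

```text
time: 15.47
position: [600.5, -151.7, 208.1]
tool_rot: [1.548, -1.542, 0.947]
ft_force: [0.1, 0.3, -2.1]
width: 0.634
gripper_force: 95.0
```

{"method": "step_arm", "body": {"targets": [[0,-5,10,0,1],[-22,0,11,0,1],[0,0,0,7,1],[0,0,0,7,1],[0,0,0,7,1],[0,0,0,7,1]]}}

```text
time: 15.97
position: [604.7, -159.3, 179.0]
tool_rot: [1.181, -1.968, 1.21]
ft_force: [0.2, 0.1, -1.5]
width: 0.635
gripper_force: 95.1
```

Run:
```python
from show import *
s,M=rep();print(yp(M),(M@AT).round(2))
cv2.imwrite('pics/t4.png',cv2.resize(get_image('top')[100:290,250:520][:,:,::-1],(800,563),interpolation=cv2.INTER_CUBIC))
```

```text
t 15.97 q [ 0.183  0.659  1.67  -1.106  1.379 -1.897] p [ 604.7 -159.3  179. ] F [ 0.2  0.1 -1.5] w 0.635 95.1
[[-0.47  -0.883 -0.001]
 [-0.398  0.213 -0.892]
 [ 0.788 -0.419 -0.451]]
[-90.1 -26.8] [-0.42  0.05  0.91]
```

View pics/t4.png

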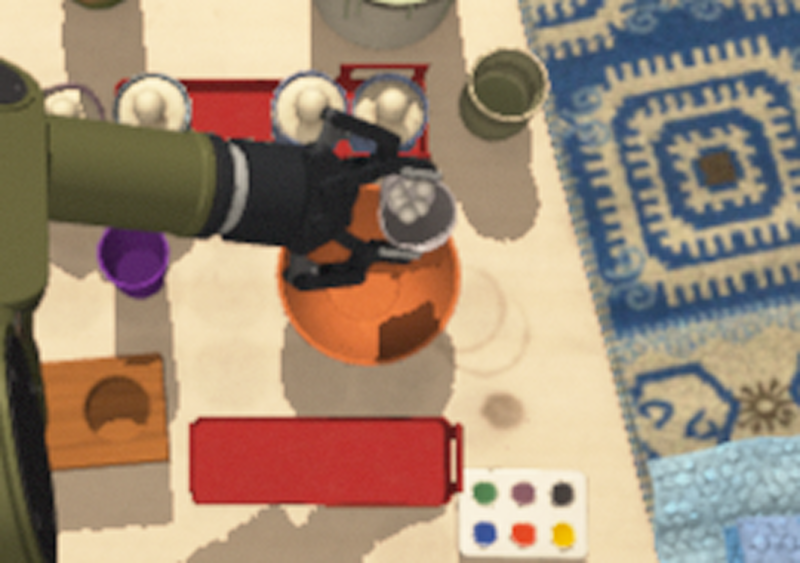

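{"method": "step_arm", "body": {"targets": [[0,0,0,7,1],[0,0,0,7,1],[0,0,0,7,1],[0,0,0,7,1],[0,0,0,7,1],[0,0,0,7,1],[0,0,0,7,1],[0,0,0,6,1],[0,0,0,5,1],[0,0,0,5,1]]}}

```text
time: 16.85
position: [604.8, -159.2, 179.2]
tool_rot: [0.065, 2.654, -1.632]
ft_force: [-0.2, 1.2, -2.1]
width: 0.633
gripper_force: 95.1
```

{"method": "step_arm", "body": {"targets": [[0,0,0,5,1],[0,0,0,5,1],[0,0,0,5,1],[0,0,0,5,1],[0,0,0,5,1],[0,0,0,5,1],[0,0,0,6,1],[0,0,0,6,1],[0,0,0,6,1],[0,0,0,6,1]]}}

```text
time: 17.68
position: [604.9, -159.3, 179.5]
tool_rot: [1.105, 2.04, -1.255]
ft_force: [-0.4, 0.1, -1.4]
width: 0.636
gripper_force: 95.2
```

{"method": "step_arm", "body": {"targets": [[0,0,0,7,1],[0,0,0,7,1],[0,0,0,7,1],[0,0,0,7,1],[0,0,0,0,1],[0,0,0,0,1],[0,0,0,0,1],[0,0,0,0,1]]}}

```text
time: 18.35
position: [605.4, -159.6, 179.1]
tool_rot: [1.483, 1.63, -1.003]
ft_force: [-0.1, 0.2, -1.6]
width: 0.63
gripper_force: 95.2
```

Run:
```python
from show import *
s,M=rep();print(yp(M),(M@AT).round(2))
a=cv2.resize(get_image('top')[130:260,300:480][:,:,::-1],(720,520),interpolation=cv2.INTER_CUBIC)
cv2.imwrite('pics/t5.png',a)
```

```text
t 18.35 q [ 0.183  0.659  1.669 -1.107  1.378  0.661] p [ 605.4 -159.6  179.1] F [-0.1  0.2 -1.6] w 0.63 95.2
[[-0.094  0.996 -0.   ]
 [ 0.449  0.043 -0.893]
 [-0.889 -0.084 -0.451]]
[-90.  -26.8] [-0.08  0.8  -0.59]
```

View pics/t5.png

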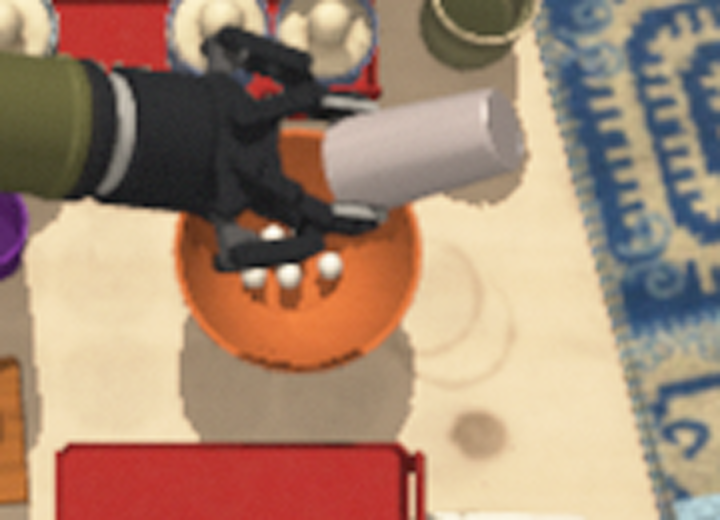

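The top view shows four white balls in the bowl at (275,235), (255,275), (290,275) and (330,265). The gripper may be hiding the rest. I'll raise the beaker straight up and count the balls by image code.

{"method": "step_arm", "body": {"targets": [[-27,-3,-14,0,1],[-27,-3,-14,0,1],[-27,-3,-14,0,1],[-27,-3,-14,0,1],[-27,-3,-14,0,1]]}}

```text
time: 18.82
position: [602.4, -158.6, 332.9]
tool_rot: [1.484, 1.629, -1.004]
ft_force: [0.4, 0.8, -1.9]
width: 0.635
gripper_force: 95.2
```

```bash
cat > cnt.py <<'E'
from h import *
def cnt(names=('top','scene')):
    for n in names:
        I=get_image(n);c=camera_info(n);K=np.array([[c['fx'],0,c['cx']],[0,c['fy'],c['cy']],[0,0,1]])
        a=np.linspace(0,6.28,40);pts=np.c_[579+70*np.cos(a),-141+70*np.sin(a),a*0+55]
        poly=cv2.projectPoints(pts,c['rvec'],c['tvec'],K,None)[0][:,0]
        m=np.zeros(I.shape[:2],np.uint8);cv2.fillPoly(m,[poly.astype(np.int32)],1)
        J=I.astype(int);w=((J.min(2)>115)&((J.max(2)-J.min(2))<60)&(m>0)).astype(np.uint8)
        k,_,st,ce=cv2.connectedComponentsWithStats(w);orange=((J[:,:,0]-J[:,:,2]>60)&(m>0)).sum()/m.sum()
        print(n,k-1,[(st[i,4],ce[i].round(0).tolist()) for i in range(1,k)],'orange',orange.round(2),'darkgrey',(((J.max(2)-J.min(2))<40)&(m>0)&(w==0)).sum())
E
python3 - <<'E'
from show import *
from cnt import cnt
cnt()
s,M=rep();q=s['joint_pos']
d=np.deg2rad
for yaw in(-90,-100,-110):
  for pit in(12,22):print(yaw,pit,[x.round(2).tolist() for x in ik(np.array([585,-148.,300]),rot(d(yaw),d(pit),d(180)),10)])
def bdx(q): return bd2.bd(q)
for yw,pi in((-100,15),(-110,20)):
  b=search(q,yw,pi,bdx,np.array([578,-140,300.]),tol=3.5,depths=10,n=5,B=40,N=520,wd=.01,seed=1)
  for v,n in b[2]: print(v.round(0),n)
E
```

```text
top 3 [(np.int32(111), [372.0, 191.0]), (np.int32(23), [382.0, 196.0]), (np.int32(24), [363.0, 198.0])] orange 0.72 darkgrey 505
scene 2 [(np.int32(71), [341.0, 186.0]), (np.int32(14), [349.0, 184.0])] orange 0.91 darkgrey 0
t 18.92 q [ 0.185  0.463  1.541 -1.075  1.527  0.384] p [ 604.2 -158.7  337.9] F [ 0.4 -0.2 -1. ] w 0.634 95.2
[[-0.084  0.996  0.004]
 [ 0.448  0.042 -0.893]
 [-0.89  -0.073 -0.45 ]]
-90 12 []
-90 22 []
-100 12 [[0.23, 0.86, 1.59, -1.4, 1.99, 0.87]]
-100 22 []
-110 12 [[0.19, 0.89, 1.46, -1.33, 2.1, 0.79]]
-110 22 []
5 42.2 [500. -37. 218.] [-89.9 -26.1] [ 0.44  0.56  1.77 -0.95  1.54  0.77] 4
10 41.5 [ 580. -190.  336.] [-90.  -25.4] [ 0.15  0.44  1.62 -1.11  1.49  0.42] 6
15 40.9 [478. -50. 268.] [-90.  -24.7] [ 0.44  0.48  1.79 -0.97  1.6   0.72] 10
20 40.4 [ 636. -169.  306.] [-90.  -24.2] [ 0.17  0.55  1.51 -1.12  1.51  0.43] 13
25 38.1 [ 387. -422.  675.] [-90.1 -21.8] [-0.35 -0.05  1.44 -1.12  1.33 -0.39] 17
30 38.1 [ 429. -219.  424.] [-89.9 -21.8] [ 0.15  0.17  1.84 -1.16  1.54  0.37] 20
35 37.2 [ 409. -104.  264.] [-90.1 -21. ] [ 0.41  0.44  1.99 -1.03
[... 756 characters left out ...]
-1.13  1.45  0.57] 10
25 46.8 [394. -86. 255.] [-90.2 -22.7] [ 0.45  0.44  2.   -0.98  1.54  0.86] 13
30 47.0 [ 583. -192.  290.] [-90.1 -22.7] [ 0.15  0.52  1.67 -1.16  1.46  0.53] 16
35 45.5 [474. -29. 437.] [-90.6 -21.3] [ 0.48  0.32  1.58 -1.03  1.87  0.43] 18
40 45.0 [ 613. -183.  446.] [-90.6 -20.8] [ 0.17  0.41  1.42 -1.17  1.64  0.22] 21
45 43.7 [444. -25. 464.] [-90.9 -19.6] [ 0.52  0.28  1.6  -1.05  1.94  0.42] 24
50 43.6 [ 544. -203.  437.] [-90.9 -19.4] [ 0.16  0.33  1.6  -1.19  1.6   0.3 ] 27
[-28.  26. -15.] 5
[ 21. -26.  24.] 5
[-38.  16.  -5.] 5
[ 15. -36.  11.] 5
[ -6.  39. -10.] 5
[ -3.  35. -20.] 5
[ 23. -20.  27.] 5
[  6. -30.  27.] 5
[ -9.  32. -24.] 5
[ 21. -35.  -6.] 5
```

```bash
cat > tilt.py <<'E'
from via import *
from show import AT
def lim(x): return x[2]<230 or np.hypot(x[0],x[1])<300 or x[0]<-260 or x[1]<-1160
def sim(a):
    q,W,pd,yt=a;n=0;ok=True
    for k in range(50):
        p,M=fk(q);d=W-p
        if np.linalg.norm(d)<25 or (k>8 and np.linalg.norm(p-pl)<8): break
        pl=p;q=plan.row(q,d*min(1,41/np.linalg.norm(d)));n+=1
        if lim(p): return None
    n1=n;best=None
    for k in range(45):
        q=plan.row(q,pd*41);n+=1;p,M=fk(q)
        if lim(p) or lim(p-352*M[:,2]): break
        y,pt=yp(M)
        if pt>13: return n,n1,y,pt,p.round(),q,W,pd
    return None
if __name__=='__main__':
    q=state()['joint_pos'].copy();g=np.random.default_rng(0);J=[]
    for i in range(500):
        W=np.array([g.uniform(-150,350),g.uniform(-1000,-500),g.uniform(350,900)]);u=np.array([g.uniform(-.6,.3),-g.uniform(.2,1),g.uniform(-.2,1)]);J.append((q,W,u/np.linalg.norm(u),-98))
    with mp.Pool() as P: r=[x for x in P.map(sim,J,chunksize=5) if x]
    print(len(r));r.sort(key=lambda x:x[0]+2.5*max(0,x[2]+99)+2*max(0,-108-x[2]))
    for x in r[:6]: print(x[0],x[1],x[2],x[3],x[4],x[5].round(2),x[6].round(),x[7].round(2))
E
timeout 300 python3 tilt.py
```

```text
119
54 25 -97.8 14.1 [ -229. -1077.  1013.] [-1.87  0.64  0.14  0.3   0.56 -1.89] [-145. -653.  824.] [-0.18 -0.74  0.65]
58 25 -99.9 13.4 [ -255. -1118.   960.] [-1.87  0.71  0.14  0.25  0.5  -1.89] [-112. -850.  568.] [-0.21 -0.67  0.71]
59 24 -100.3 13.9 [ -78. -901. 1172.] [-1.67  0.4   0.14 -0.1   0.79 -1.67] [-118. -624.  504.] [ 0.01 -0.46  0.89]
56 25 -96.6 14.0 [-191. -959. 1122.] [-1.88  0.49  0.14  0.29  0.71 -1.85] [ -74. -900.  588.] [-0.17 -0.43  0.89]
55 20 -96.1 13.3 [ -247. -1135.   939.] [-1.88  0.73  0.14  0.42  0.5  -1.99] [  30. -712.  640.] [-0.29 -0.73  0.62]
52 20 -94.7 13.4 [-249. -992. 1078.] [-1.96  0.55  0.14  0.48  0.7  -1.97] [  65. -730.  689.] [-0.33 -0.56  0.76]
```

Run:
```python
from go import *
from show import AT,show
s=state();q=s['joint_pos']
q,_=go(q,[[330,-520,450],[-60,-680,560]],vmax=40)
u=np.array([.01,-.46,.89])*41
for i in range(36):
    q=plan_q=simrow(q,[*(fk(q)[1].T@u),0])
    if i%5==4:
        p,M=fk(q);print(i+1,p.round(),yp(M),q.round(2),(M@AT).round(2))
```

```text
[[-20, -25, 23, 0], [-20, -25, 23, 0], [-20, -25, 23, 0], [-20, -25, 23, 0], [-20, -25, 23, 0], [-20, -25, 23, 0], [-21, -25, 23, 0], [-20, -25, 23, 0], [-20, -25, 23, 0], [-21, -26, 23, 0]]
[[-20, -25, 23, 0], [-16, -20, 18, 0], [-13, -37, 8, 0], [-13, -37, 8, 0], [-12, -37, 9, 0], [-13, -37, 8, 0], [-12, -37, 9, 0], [-13, -37, 8, 0], [-13, -37, 9, 0], [-13, -37, 9, 0]]
[[-13, -37, 8, 0], [-12, -37, 8, 0], [-11, -38, 8, 0], [-7, -32, 7, 0]]
24 end [ -58.8 -680.7  560.3] [-94.3 -25.6] [-1.78 -0.08  1.68  0.3   0.43 -2.01]
[[-0.07   0.995 -0.067]
 [ 0.436 -0.03  -0.9  ]
 [-0.897 -0.092 -0.432]]
5 [ -57. -775.  743.] [-94.3 -25.6] [-1.73  0.05  1.14  0.11  0.84 -1.78] [-0.03  0.8  -0.61]
10 [ -54. -865.  918.] [-94.3 -25.1] [-1.7   0.32  0.34  0.05  1.35 -1.71] [-0.03  0.79 -0.61]
15 [ -49. -889.  986.] [-94.2 -17.7] [-1.69  0.39  0.14  0.05  1.35 -1.7 ] [-0.04  0.71 -0.71]
20 [ -44. -901. 1035.] [-94.   -9.4] [-1.68  0.39  0.14  0.04  1.2  -1.69] [-0.04  0.6  -0.8 ]
25 [ -39. -911. 1081.] [-93.8  -1.4] [-1.67  0.4   0.14  0.04  1.06 -1.69] [-0.05  0.48 -0.88]
30 [ -35. -916. 1123.] [-93.6   6.2] [-1.67  0.41  0.14  0.04  0.92 -1.69] [-0.06  0.36 -0.93]
35 [ -31. -917. 1161.] [-93.4  13.2] [-1.66  0.42  0.14  0.04  0.78 -1.7 ] [-0.07  0.24 -0.97]
```

{"method": "step_arm", "body": {"targets": [[-20,-25,23,0,1],[-20,-25,23,0,1],[-20,-25,23,0,1],[-20,-25,23,0,1],[-20,-25,23,0,1],[-20,-25,23,0,1],[-21,-25,23,0,1],[-20,-25,23,0,1],[-20,-25,23,0,1],[-21,-26,23,0,1]]}}

```text
time: 19.75
position: [369.7, -465.5, 427.3]
tool_rot: [1.484, 1.631, -1.003]
ft_force: [-0.3, -0.2, -1.4]
width: 0.634
gripper_force: 95.2
```

Run:
```python
from go import *
from show import AT
from cnt import cnt
cnt(('top',))
s,M=rep();q0=s['joint_pos']
for W in([-118,-624,504],[-150,-640,520],[-120,-560,480]):
  q,rows=go(q0,[W],vmax=40,show=False)
  for u in ([.01,-.46,.89],[-.2,-.6,.75]):
    x=q;u=np.array(u);u*=41/np.linalg.norm(u)
    for i in range(45):
        x=simrow(x,[*(fk(x)[1].T@u),0])
        if yp(fk(x)[1])[1]>13: break
    p,M=fk(x);print(W,u.round(),i+1,p.round(),yp(M),x.round(2),(M@AT).round(2))
```

```text
top 3 [(np.int32(108), [372.0, 191.0]), (np.int32(23), [382.0, 196.0]), (np.int32(23), [363.0, 198.0])] orange 0.93 darkgrey 0
t 19.8 q [-0.505  0.069  1.861 -1.241  0.984  0.044] p [ 363.4 -469.9  430.9] F [-4.  -2.2  0.9] w 0.633 95.4
[[-0.091  0.996 -0.011]
 [ 0.446  0.031 -0.894]
 [-0.89  -0.086 -0.447]]
16 end [-118.1 -623.8  503.7] [-100.3  -25. ] [-1.9  -0.12  1.87  0.48  0.29 -2.25]
[[-0.071  0.984 -0.162]
 [ 0.438 -0.115 -0.891]
 [-0.896 -0.134 -0.423]]
[-118, -624, 504] [  0. -19.  36.] 37 [ -75. -906. 1169.] [-98.1  13.8] [-1.69  0.41  0.14 -0.03  0.78 -1.7 ] [-0.09  0.24 -0.97]
[-118, -624, 504] [ -8. -25.  31.] 39 [ -282. -1034.  1042.] [-102.8   13.9] [-1.91  0.6   0.14  0.21  0.59 -1.87] [-0.08  0.25 -0.96]
16 end [-149.  -640.5  520.6] [-100.   -25.3] [-1.98 -0.09  1.8   0.6   0.38 -2.38]
[[-0.069  0.985 -0.157]
 [ 0.441 -0.111 -0.891]
 [-0.895 -0.131 -0.427]]
[-150, -640, 520] [  0. -19.  36.] 37 [ -90. -908. 1170.] [-98.5  14.4] [-1.71  0.41  0.14 -0.01  0.77 -1.71] [-0.09  0.23 -0.97]
[-150, -640, 520] [ -8. -25.  31.] 38 [ -293. -1033.  1037.] [-103.1   13.4] [-1.93  0.61  0.14  0.22  0.6  -1.87] [-0.07  0.26 -0.96]
16 end [-119.2 -560.   479.8] [-102.7  -24.8] [-1.93 -0.21  2.    0.54  0.25 -2.33]
[[-0.071  0.977 -0.199]
 [ 0.44  -0.148 -0.886]
 [-0.895 -0.151 -0.419]]
[-120, -560, 480] [  0. -19.  36.] 38 [ -82. -887. 1181.] [-99.6  13.9] [-1.69  0.39  0.14 -0.06  0.8  -1.7 ] [-0.1   0.25 -0.96]
[-120, -560, 480] [ -8. -25.  31.] 40 [ -294. -1021.  1051.] [-104.3   13.9] [-1.92  0.59  0.14  0.18  0.6  -1.86] [-0.08  0.26 -0.96]
```

{"method": "step_arm", "body": {"targets": [[-7,-38,8,0,1],[-7,-38,8,0,1],[-7,-38,8,0,1],[-7,-38,8,0,1],[-7,-38,8,0,1],[-7,-38,8,0,1],[-7,-38,8,0,1],[-7,-38,8,0,1],[-7,-38,8,0,1],[-7,-38,8,0,1]]}}

```text
time: 20.63
position: [75.3, -556.3, 462.1]
tool_rot: [1.504, 1.656, -0.978]
ft_force: [0.7, 1.9, -3.3]
width: 0.633
gripper_force: 95.5
```

```bash
cat > pull.py <<'E'
from go import *
from show import AT
def pull(q,segs,stop=13):
    rows=[]
    for u,n in segs:
        u=np.array(u,float);u*=41/np.linalg.norm(u)
        for i in range(n):
            r=[int(t) for t in np.round(fk(q)[1].T@u)]+[0];q=simrow(q,r);rows.append(r)
            if yp(fk(q)[1])[1]>stop: break
    for i in range(0,len(rows),10): print(rows[i:i+10])
    p,M=fk(q);print(len(rows),p.round(),yp(M),q.round(2),(M@AT).round(2));return q
E
python3 - <<'E'
from pull import *
s,M=rep();print(yp(M));q=s['joint_pos']
for k in(0,3,6): pull(q,[([-37,-12,6],k),([0,-19,36],40)])
E
```

```text
t 20.63 q [-1.442 -0.201  1.983 -0.368  0.315 -1.252] p [  75.3 -556.3  462.1] F [ 0.7  1.9 -3.3] w 0.633 95.5
[[-0.095  0.995  0.002]
 [ 0.479  0.047 -0.876]
 [-0.873 -0.082 -0.481]]
[-89.9 -28.8]
[[-41, -4, -1, 0], [-41, -4, -1, 0], [-41, -4, -1, 0], [-41, -4, -1, 0], [-41, -4, -1, 0], [-41, -4, -1, 0], [-41, -4, -1, 0], [-41, -4, -1, 0], [-41, -4, -1, 0], [-41, -4, -1, 0]]
[[-41, -4, -1, 0], [-41, -4, -1, 0], [-41, -4, -1, 0], [-41, -4, 0, 0], [-41, -4, 0, 0], [-41, -4, 1, 0], [-41, -4, 3, 0], [-41, -4, 4, 0], [-41, -4, 5, 0], [-40, -4, 6, 0]]
[[-40, -4, 7, 0], [-40, -4, 9, 0], [-40, -4, 10, 0], [-39, -4, 11, 0], [-39, -4, 12, 0], [-39, -4, 13, 0], [-38, -4, 14, 0], [-38, -4, 15, 0], [-37, -4, 16, 0], [-37, -4, 17, 0]]
[[-36, -4, 18, 0], [-36, -4, 19, 0], [-35, -4, 20, 0], [-35, -4, 21, 0], [-34, -4, 22, 0], [-34, -3, 23, 0], [-33, -3, 24, 0], [-32, -3, 25, 0], [-32, -3, 26, 0], [-31, -3, 26, 0]]
40 [  36. -896. 1176.] [-88.3  13.7] [-1.6   0.39  0.14  0.08  0.8  -1.7 ] [-0.08  0.23 -0.97]
[[-8, -39, 8, 0], [-8, -39, 9, 0], [-8, -39, 9, 0], [-41, -4, -1, 0], [-41, -4, -1, 0], [-41
[... 949 characters left out ...]
[-41, -3, -1, 0], [-41, -3, -1, 0], [-41, -3, -1, 0], [-41, -3, -1, 0], [-41, -3, -1, 0], [-41, -3, -1, 0], [-41, -3, -1, 0], [-41, -3, 0, 0], [-41, -3, 1, 0]]
[[-41, -3, 2, 0], [-41, -3, 3, 0], [-41, -3, 4, 0], [-40, -3, 6, 0], [-40, -3, 7, 0], [-40, -3, 8, 0], [-40, -3, 9, 0], [-40, -3, 10, 0], [-39, -3, 11, 0], [-39, -3, 13, 0]]
[[-39, -3, 14, 0], [-38, -3, 15, 0], [-38, -3, 16, 0], [-37, -3, 17, 0], [-37, -3, 18, 0], [-36, -3, 19, 0], [-36, -3, 20, 0], [-35, -3, 21, 0], [-35, -3, 22, 0], [-34, -3, 23, 0]]
[[-34, -3, 23, 0], [-33, -2, 24, 0], [-32, -2, 25, 0], [-32, -2, 26, 0], [-31, -2, 27, 0]]
45 [ -61. -917. 1165.] [-95.   14.2] [-1.7   0.42  0.14  0.06  0.76 -1.73] [-0.09  0.23 -0.97]
```

{"method": "step_arm", "body": {"targets": [[-8,-39,8,0,1],[-8,-39,9,0,1],[-8,-39,9,0,1],[-8,-39,10,0,1],[-8,-39,11,0,1],[-8,-39,11,0,1],[-8,-39,11,0,1],[-8,-39,11,0,1],[-41,-3,-1,0,1],[-41,-3,-1,0,1]]}}

```text
time: 21.47
position: [-119.8, -668.7, 543.9]
tool_rot: [1.545, 1.675, -0.952]
ft_force: [1.2, -0.7, -0.7]
width: 0.633
gripper_force: 95.6
```

Run:
```python
from pull import *
s,M=rep();print(yp(M));q=s['joint_pos']
pull(q,[([0,-19,36],40)]);pull(q,[([-8,-12,39],40)])
```

```text
t 21.47 q [-1.989 -0.051  1.627  0.585  0.664 -2.362] p [-119.8 -668.7  543.9] F [ 1.2 -0.7 -0.7] w 0.633 95.6
[[-0.085  0.996 -0.008]
 [ 0.517  0.037 -0.855]
 [-0.852 -0.077 -0.518]]
[-90.5 -31.2]
[[-41, -3, -2, 0], [-41, -3, -2, 0], [-41, -3, -2, 0], [-41, -3, -2, 0], [-41, -3, -2, 0], [-41, -3, -2, 0], [-41, -3, -2, 0], [-41, -3, -2, 0], [-41, -3, -2, 0], [-41, -3, -2, 0]]
[[-41, -4, -2, 0], [-41, -4, -1, 0], [-41, -4, 0, 0], [-41, -4, 1, 0], [-41, -3, 3, 0], [-41, -3, 4, 0], [-41, -3, 5, 0], [-40, -3, 6, 0], [-40, -3, 7, 0], [-40, -3, 9, 0]]
[[-40, -3, 10, 0], [-39, -3, 11, 0], [-39, -3, 12, 0], [-39, -3, 13, 0], [-38, -3, 14, 0], [-38, -3, 15, 0], [-38, -3, 16, 0], [-37, -3, 17, 0], [-37, -3, 18, 0], [-36, -3, 19, 0]]
[[-36, -3, 20, 0], [-35, -3, 21, 0], [-34, -3, 22, 0], [-34, -3, 23, 0], [-33, -2, 24, 0], [-33, -2, 25, 0], [-32, -2, 25, 0], [-31, -2, 26, 0]]
38 [ -56. -920. 1159.] [-92.8  13.3] [-1.71  0.42  0.14  0.13  0.78 -1.74] [-0.07  0.24 -0.97]
[[-38, -11, -10, 0], [-38, -11, -10, 0], [-38, -11, -10, 0], [-38, -11, -10, 0], [-38, -11, -10, 0], [-38, -11, -10, 0], [-38, -11, -10, 0], [-38, -11, -10, 0], [-38, -11, -10, 0], [-38, -11, -10, 0]]
[[-38, -11, -9, 0], [-38, -11, -9, 0], [-39, -11, -7, 0], [-39, -11, -6, 0], [-39, -11, -5, 0], [-39, -12, -4, 0], [-39, -12, -3, 0], [-39, -12, -2, 0], [-39, -12, 0, 0], [-39, -12, 1, 0]]
[[-39, -12, 2, 0], [-39, -12, 3, 0], [-39, -11, 4, 0], [-39, -11, 6, 0], [-39, -11, 7, 0], [-39, -11, 8, 0], [-38, -11, 9, 0], [-38, -11, 10, 0], [-38, -11, 11, 0], [-37, -11, 12, 0]]
[[-37, -11, 14, 0], [-37, -11, 15, 0], [-36, -11, 16, 0], [-36, -11, 17, 0], [-35, -10, 18, 0], [-35, -10, 19, 0], [-34, -10, 20, 0], [-34, -10, 21, 0]]
38 [-253. -760. 1224.] [-98.4  13.6] [-2.11  0.3   0.14  0.48  0.94 -1.89] [-0.06  0.24 -0.97]
```

{"method": "step_arm", "body": {"targets": [[-38,-11,-10,0,1],[-38,-11,-10,0,1],[-38,-11,-10,0,1],[-38,-11,-10,0,1],[-38,-11,-10,0,1],[-38,-11,-10,0,1],[-38,-11,-10,0,1],[-38,-11,-10,0,1],[-38,-11,-10,0,1],[-38,-11,-10,0,1]]}}

```text
time: 22.3
position: [-186.8, -777.2, 923.2]
tool_rot: [1.53, 1.675, -0.959]
ft_force: [0.5, -1.9, 1.8]
width: 0.637
gripper_force: 95.6
```

{"method": "step_arm", "body": {"targets": [[-38,-11,-9,0,1],[-38,-11,-9,0,1],[-39,-11,-7,0,1],[-39,-11,-6,0,1],[-39,-11,-5,0,1],[-39,-12,-4,0,1],[-39,-12,-3,0,1],[-39,-12,-2,0,1],[-39,-12,0,0,1],[-39,-12,1,0,1]]}}

```text
time: 23.13
position: [-212.0, -771.0, 1051.3]
tool_rot: [1.374, 1.457, -1.188]
ft_force: [-0.3, -0.7, -1.8]
width: 0.637
gripper_force: 96.1
```

Run:
```python
from pull import *
s,M=rep();print(yp(M),(M@AT).round(2));q=s['joint_pos']
pull(q,[([-8,-12,39],40)]);pull(q,[([-15,-12,35],40)])
```

```text
t 23.13 q [-2.082  0.302  0.143  0.446  1.42  -1.878] p [-212.  -771.  1051.3] F [-0.3 -0.7 -1.8] w 0.637 96.1
[[-0.1    0.994 -0.054]
 [ 0.252 -0.027 -0.967]
 [-0.962 -0.11  -0.248]]
[-93.2 -14.4] [-0.06  0.66 -0.75]
[[-39, -12, 2, 0], [-39, -12, 4, 0], [-39, -12, 5, 0], [-39, -12, 6, 0], [-39, -12, 7, 0], [-38, -12, 8, 0], [-38, -11, 9, 0], [-38, -11, 11, 0], [-38, -11, 12, 0], [-37, -11, 13, 0]]
[[-37, -11, 14, 0], [-37, -11, 15, 0], [-36, -11, 16, 0], [-36, -11, 17, 0], [-35, -11, 18, 0], [-35, -10, 19, 0], [-34, -10, 20, 0], [-34, -10, 21, 0]]
18 [-247. -758. 1228.] [-97.9  14. ] [-2.11  0.3   0.14  0.49  0.93 -1.89] [-0.07  0.24 -0.97]
[[-36, -19, 4, 0], [-36, -19, 5, 0], [-36, -19, 6, 0], [-36, -19, 7, 0], [-35, -19, 8, 0], [-35, -19, 10, 0], [-35, -19, 11, 0], [-35, -18, 12, 0], [-34, -18, 13, 0], [-34, -18, 14, 0]]
[[-34, -18, 15, 0], [-33, -18, 16, 0], [-33, -18, 17, 0], [-32, -18, 18, 0], [-32, -17, 19, 0], [-31, -17, 20, 0], [-31, -17, 21, 0], [-30, -17, 22, 0]]
18 [-353. -766. 1194.] [-99.5  13.3] [-2.26  0.36  0.14  0.65  0.92 -1.99] [-0.06  0.25 -0.97]
```

Using the first plan, rounded.

{"method": "step_arm", "body": {"targets": [[-39,-12,2,0,1],[-39,-12,4,0,1],[-39,-12,5,0,1],[-39,-12,6,0,1],[-39,-12,7,0,1],[-38,-12,8,0,1],[-38,-11,9,0,1],[-38,-11,11,0,1],[-38,-11,12,0,1],[-37,-11,13,0,1]]}}

```text
time: 23.97
position: [-233.9, -767.5, 1155.0]
tool_rot: [1.206, 1.227, -1.388]
ft_force: [-0.1, -0.2, -1.8]
width: 0.635
gripper_force: 96.1
```

{"method": "step_arm", "body": {"targets": [[-37,-11,14,0,1],[-37,-11,15,0,1],[-36,-11,16,0,1],[-36,-11,17,0,1],[-35,-11,18,0,1],[-35,-10,19,0,1],[-34,-10,20,0,1],[-34,-10,21,0,1]]}}

```text
time: 24.63
position: [-247.4, -759.9, 1226.4]
tool_rot: [1.074, 1.048, -1.518]
ft_force: [-0.0, -0.7, -1.3]
width: 0.634
gripper_force: 96.2
```

Run:
```python
from via import *
from show import AT
s,M=rep();print(yp(M),(M@AT).round(2));q=s['joint_pos']
for F in([578,-143,280],[578,-143,340],[578,-143,230]):
  print(F,[x.round(2).tolist() for x in ik(np.array(F,float),M@R.from_euler('z',0,degrees=True).as_matrix(),12)])
for r,j in vias(q,[np.array([578,-143,280.])],[0],[-200,-900,350],[750,-100,1000],N=400,nv=2): print(np.round(r[0],1),r[1],round(r[2],2),round(r[3]),np.round(j[1][:-1]),r[4].round(2),(fk(r[4])[1]@AT).round(2))
```

```text
t 24.63 q [-2.105  0.296  0.143  0.486  0.928 -1.891] p [-247.4 -759.9 1226.4] F [-0.  -0.7 -1.3] w 0.634 96.2
[[-0.146  0.98  -0.134]
 [-0.222 -0.164 -0.961]
 [-0.964 -0.11   0.242]]
[-97.9  14. ] [-0.07  0.24 -0.97]
[578, -143, 280] [[0.24, 0.89, 1.64, -1.4, 1.99, 0.83]]
[578, -143, 340] []
[578, -143, 230] [[0.24, 0.97, 1.63, -1.37, 1.97, 0.91]]
25.5 47.0 0.2 1 [[ 234. -863.  876.]
 [ 662. -298.  672.]] [ 0.28  0.64  1.75 -1.32  1.62  0.65] [-0.21  0.56 -0.8 ]
27.2 43.0 0.2 0 [[ 134. -868.  989.]] [ 0.28  0.63  1.74 -1.29  1.6   0.62] [-0.21  0.58 -0.78]
26.7 44.0 0.17 1 [[  26. -804.  858.]
 [  17. -760.  721.]] [ 0.26  0.65  1.65 -1.22  1.67  0.61] [-0.12  0.62 -0.78]
25.2 49.0 0.17 0 [[ 574. -828.  943.]] [ 0.27  0.66  1.69 -1.26  1.66  0.63] [-0.14  0.59 -0.8 ]
```

```bash
cat > grid.py <<'E'
from via import *
M=R.from_rotvec(state()['tool_rot']).as_matrix()
def g(a):
    F=np.array(a,float)
    def f(q):
        return np.r_[(fk(q)[0]-F)/300,(fk(q)[1]-M).ravel()]
    L=LO.copy();H=HI.copy();L[3]=-3.2;H[3]=2;L[5]=-5;H[5]=5
    best=None
    for s in([0,.7,1.5,-1.2,1.7,0],[-1.,.6,1.2,-.8,1,-.5],[-1.8,.5,.8,.3,.6,-1.8]):
        r=least_squares(f,s,bounds=(L,H))
        if r.cost<1e-5: return r.x.round(2)
    return None
if __name__=='__main__':
    pts=[(x,y,z) for x in(100,300,450,578,700) for y in(-143,-300,-450,-600,-750) for z in(230,350,500,700,900)]
    with mp.Pool() as P: r=P.map(g,pts)
    for p,q in zip(pts,r):
        if q is not None and q[3]>-1.42 and q[2]<2.33 and q[1]>-1.05: print(p,q.tolist())
E
python3 grid.py
```

```text
(300, -143, 230) [0.41, 0.98, 2.24, -1.01, 1.77, 1.53]
(300, -143, 350) [0.41, 0.68, 2.23, -1.09, 1.93, 1.24]
(300, -143, 500) [0.41, 0.33, 2.11, -1.3, 2.11, 0.76]
(450, -143, 230) [0.3, 0.94, 1.92, -1.22, 1.92, 1.18]
(450, -143, 350) [0.3, 0.71, 1.91, -1.31, 1.99, 0.95]
(578, -143, 230) [0.24, 0.97, 1.63, -1.37, 1.97, 0.91]
```

```bash
cat > sweep.py <<'E'
from via import *
from show import AT
def badp(q):
    p,M=fk(q);w=p-352*M[:,2]
    for x in(p,w,(p+w)/2,p+M@AT*-90):
        if x[2]<330 or np.hypot(x[0],x[1])<280 or x[0]<-400: return True
        if np.linalg.norm(x-[700,560,455])<300: return True
    return False
def roll(a):
    q,(L,tg,up,up2,n0),keep=a;rows=[];qs=[]
    for k in range(150):
        p,M=fk(q);w=p-352*M[:,2];az=np.arctan2(w[1],w[0]);y=np.arctan2(M[1,2],M[0,2])
        lag=np.rad2deg(np.angle(np.exp(1j*(az-y))));pt=np.rad2deg(np.arcsin(M[2,2]))
        t=tg if lag<L else 0
        if k<n0: r_=-.3;t=2;u=up2
        else: r_=1;u=up+ (.03*(12-pt) if pt<12 else 0)
        v=np.array([np.cos(az)*r_-np.sin(az)*t,np.sin(az)*r_+np.cos(az)*t,u]);v*=41/np.linalg.norm(v)
        if keep: v=M@np.round(M.T@v)
        q=plan.row(q,v);rows.append(v)
        if badp(q): return None
        yy,pp=yp(fk(q)[1])
        if yy>30 and yy<100: break
    else: return None
    return k+1,yy,pp,fk(q)[0].round(),q,a[1],rows
if __name__=='__main__':
    q=state()['joint_pos'].copy();g=np.random.default_rng(0);J=[]
    for i in range(500): J.append((q,(g.uniform(35,85),g.uniform(.3,4),g.uniform(-.4,.8),g.uniform(-.8,.3),int(g.integers(0,40))),0))
    with mp.Pool() as P: r=[x for x in P.map(roll,J,chunksize=4) if x]
    print(len(r));r.sort(key=lambda x:x[0]+max(0,8-x[2])*1.5)
    for x in r[:5]: print(x[0],x[1],x[2],x[3],x[4].round(2),np.round(x[5],2))
E
timeout 400 python3 sweep.py
```

```text
133
78 30.5 43.1 [ 150.  450. 1439.] [ 1.66  0.15  0.14 -1.42  0.73 -2.36] [ 8.141e+01  1.700e+00  7.800e-01 -8.000e-02  1.500e+01]
79 30.8 32.9 [ 160.  526. 1368.] [ 1.71  0.21  0.14 -1.42  0.9  -2.24] [80.45  1.79  0.58  0.18 11.  ]
80 31.2 37.9 [ 173.  569. 1376.] [ 1.62  0.26  0.14 -1.42  0.78 -2.31] [78.53  1.6   0.72  0.22 10.  ]
80 30.4 36.7 [ 152.  440. 1414.] [ 1.73  0.14  0.14 -1.42  0.86 -2.4 ] [78.52  2.17  0.75  0.18  5.  ]
81 32.3 34.7 [ 139.  428. 1409.] [ 1.8   0.12  0.14 -1.42  0.9  -2.25] [81.38  2.05  0.67 -0.29 12.  ]
```

```bash
cat > sw2.py <<'E'
from sweep import *
import pickle
d=np.deg2rad
for yw in(30,45):
  for pt in(18,27): print(yw,pt,[x.round(2).tolist() for x in ik(np.array([578,-140,350.]),rot(d(yw),d(pt),d(180)),14)],[x.round(2).tolist() for x in ik(np.array([578,-140,350.]),rot(d(yw),d(pt),0),14)])
q=state()['joint_pos'].copy();g=np.random.default_rng(5);J=[]
for i in range(500): J.append((q,(g.uniform(55,85),g.uniform(1,3),g.uniform(-.2,.7),g.uniform(-.5,.3),int(g.integers(0,25))),1))
with mp.Pool() as P: r=[x for x in P.map(roll,J,chunksize=4) if x]
r.sort(key=lambda x:x[0]+max(0,12-x[2])*1.5+max(0,x[2]-28)*1.5)
for x in r[:4]:
    print(x[0],x[1],x[2],x[3],x[4].round(2),np.round(x[5],2),(fk(x[4])[1]@AT).round(2))
    for rr,j in vias(x[4],[np.array([578,-140,350.])],[0],[150,-300,500],[900,500,1300],N=120,nv=2)[:2]: print('   ',np.round(rr[0],1),rr[1],round(rr[3]),np.round(j[1][:-1]).tolist(),rr[4].round(2),yp(fk(rr[4])[1]),(fk(rr[4])[1]@AT).round(2))
pickle.dump(r[:4],open('r.pkl','wb'))
E
timeout 500 python3 sw2.py
```

```text
30 18 [[-0.92, 0.74, 2.18, 1.77, 1.85, 1.8]] [[-0.92, 0.74, 2.18, 1.77, 1.85, -1.34]]
30 27 [[-0.87, 0.86, 2.18, 1.8, 2.02, 1.69]] [[-0.87, 0.86, 2.18, 1.8, 2.02, -1.45]]
45 18 [[-0.92, 0.75, 1.98, 1.58, 1.91, 2.01]] [[-0.92, 0.75, 1.98, 1.58, 1.91, -1.14]]
45 27 [[-0.88, 0.85, 1.99, 1.64, 2.05, 1.91]] [[-0.88, 0.85, 1.99, 1.64, 2.05, -1.23]]
81 31.2 25.8 [ 151.  504. 1340.] [ 1.79  0.19  0.14 -1.42  1.04 -2.1 ] [84.9   1.98  0.51 -0.1  11.  ] [ 0.22 -0.67 -0.7 ]
    74.5 54.0 4 [[766.0, 168.0, 881.0]] [-0.32 -0.03  2.09  0.31  0.1  -2.68] [-16.5 -33.3] [-0.88 -0.39 -0.28]
    74.7 55.0 4 [[684.0, 375.0, 1042.0]] [-0.32 -0.03  2.09  0.24  0.1  -2.68] [-16.7 -33.4] [-0.86 -0.44 -0.24]
82 30.7 26.4 [ 163.  604. 1303.] [ 1.72  0.29  0.14 -1.42  0.99 -2.07] [ 8.466e+01  1.700e+00  5.500e-01 -8.000e-02  1.000e+01] [ 0.22 -0.72 -0.65]
    75.1 55.0 4 [[684.0, 375.0, 1042.0]] [-0.31 -0.03  2.08  0.15  0.1  -2.68] [-17.  -33.5] [-0.85 -0.5  -0.18]
    75.3 52.0 6 [[626.0, 97.0, 631.0]] [-0.24 -0.02  2.11 -1.42  0.1  -1.13] [-20.6 -30.8] [-0.85 -0.5  -0.16]
83 31.8 24.5 [ 159.  678. 1259.] [ 1.71  0.36  0.14 -1.42  1.   -2.04] [72.17  1.56  0.46  0.29 11.  ] [ 0.22 -0.75 -0.62]
    74.4 55.0 4 [[684.0, 375.0, 1042.0]] [-0.31 -0.03  2.08  0.11  0.1  -2.68] [-17.1 -33.4] [-0.84 -0.52 -0.16]
    74.6 52.0 7 [[626.0, 97.0, 631.0]] [-0.24 -0.02  2.11 -1.42  0.1  -1.18] [-20.6 -30.7] [-0.84 -0.53 -0.13]
83 30.6 24.6 [ 176.  683. 1255.] [ 1.68  0.36  0.14 -1.42  0.99 -1.99] [8.212e+01 1.520e+00 4.900e-01 6.000e-02 1.100e+01] [ 0.2  -0.74 -0.65]
    73.7 55.0 4 [[684.0, 375.0, 1042.0]] [-0.31 -0.03  2.08  0.14  0.1  -2.68] [-17.1 -33.5] [-0.84 -0.51 -0.18]
    74.0 52.0 6 [[626.0, 97.0, 631.0]] [-0.24 -0.02  2.11 -1.42  0.1  -1.14] [-20.6 -30.8] [-0.85 -0.51 -0.15]
```

```bash
cat > sw3.py <<'E'
from sweep import *
import pickle
def rv(q,N=200,F=[578,-140,350.],k=3,seed=0,turns=(0,20,35)):
    g=np.random.default_rng(seed);J=[]
    for i in range(N): J.append((q,[g.uniform([250,-150,950],[700,400,1400]),g.uniform([350,-450,750],[800,0,1300]),np.array(F)],turns[i%len(turns)]))
    with mp.Pool() as P: res=P.map(job,J,chunksize=4)
    o=sorted(range(N),key=lambda i:res[i][0]*1+res[i][1]+60*res[i][2]+res[i][3])[:k]
    for i in o:
        r=res[i];print('  dev %.1f n %.0f lvl %.2f err %.0f'%r[:4],J[i][2],np.round(J[i][1][:-1]).tolist(),r[4].round(2),yp(fk(r[4])[1]),(fk(r[4])[1]@AT).round(2))
    return [J[i] for i in o]
if __name__=='__main__':
    r=pickle.load(open('r.pkl','rb'))
    for x in(r[0],r[2]): rv(x[4])
    x=r[0];q=state()['joint_pos'].copy()
    # print tool rows
    rows=[]
    for v in x[6]:
        M=fk(q)[1];rows.append([int(t) for t in np.round(M.T@v)]);q=plan.row(q,M@np.array(rows[-1],float))
    for i in range(0,len(rows),10): print(rows[i:i+10])
    print(fk(q)[0],yp(fk(q)[1]))
E
timeout 400 python3 sw3.py
```

```text
dev 72.3 n 53 lvl 0.01 err 6 35 [[336.0, 325.0, 1204.0], [568.0, -46.0, 797.0]] [-0.36 -0.03  2.11  1.05  0.1  -2.68] [-14.7 -31.7] [-0.83  0.21 -0.52]
  dev 72.2 n 56 lvl 0.04 err 6 35 [[288.0, 308.0, 1304.0], [458.0, -56.0, 782.0]] [-0.36 -0.03  2.11  1.11  0.1  -2.68] [-14.7 -31.6] [-0.81  0.26 -0.52]
  dev 72.4 n 60 lvl 0.00 err 4 35 [[304.0, 300.0, 1105.0], [661.0, -5.0, 1136.0]] [-0.36 -0.03  2.11  1.06  0.1  -2.68] [-14.7 -31.9] [-0.83  0.22 -0.52]
  dev 71.7 n 60 lvl 0.05 err 4 35 [[627.0, 267.0, 1261.0], [761.0, -80.0, 848.0]] [-0.38 -0.03  2.09  0.98  0.15 -2.68] [-13.1 -33. ] [-0.85  0.15 -0.5 ]
  dev 71.9 n 61 lvl 0.02 err 5 35 [[560.0, 64.0, 1011.0], [675.0, -214.0, 921.0]] [-0.36 -0.03  2.11  1.04  0.1  -2.68] [-14.8 -31.9] [-0.83  0.21 -0.52]
  dev 71.9 n 60 lvl 0.03 err 5 35 [[375.0, 238.0, 1195.0], [548.0, -155.0, 757.0]] [-0.36 -0.03  2.11  1.02  0.1  -2.68] [-14.9 -31.9] [-0.83  0.19 -0.52]
[[-1, 41, 6], [-2, 41, 2], [-3, 41, -1], [-4, 41, -5], [-5, 40, -8], [-6, 39, -12], [-7, 38, -15], [-7, 36, -19], [-8, 34, -22], [-9, 31, -25]]
[[-9, 29, -28], [-16, 37, -7], [-
[... 445 characters left out ...]
]]
[[-26, 18, -26], [-26, 17, -26], [-27, 17, -26], [-27, 17, -26], [-27, 16, -26], [-27, 16, -26], [-28, 15, -26], [-28, 15, -26], [-28, 15, -26], [-28, 14, -26]]
[[-28, 14, -26], [-29, 14, -26], [-29, 13, -26], [-29, 13, -26], [-29, 12, -26], [-29, 12, -26], [-30, 12, -26], [-30, 11, -26], [-30, 11, -26], [-30, 10, -26]]
[[-30, 10, -26], [-31, 9, -26], [-31, 9, -26], [-31, 8, -26], [-31, 8, -26], [-31, 7, -26], [-31, 7, -25], [-32, 6, -25], [-32, 6, -25], [-32, 5, -25]]
[[-32, 5, -25], [-32, 4, -25], [-32, 4, -25], [-32, 3, -25], [-33, 3, -25], [-33, 2, -25], [-33, 2, -25], [-33, 1, -25], [-33, 0, -24], [-33, 0, -24]]
[[-33, -1, -24]]
[ 151.21216004  504.40571556 1340.10794417] [31.2 25.8]
```

```bash
cat > sw4.py <<'E'
from sweep import *
import pickle
def rv(q,N=300,F=[578,-140,380.],k=2,seed=0,turns=(0,)):
    g=np.random.default_rng(seed);J=[]
    def pol(a0,a1,r0,r1,z0,z1):
        a=np.deg2rad(g.uniform(a0,a1));r=g.uniform(r0,r1);return np.array([r*np.cos(a),r*np.sin(a),g.uniform(z0,z1)])
    for i in range(N): J.append((q,[pol(30,60,500,1050,950,1350),pol(-20,25,650,1100,800,1300),pol(-50,-5,500,900,500,1000)][(i%2):]+[np.array(F)],turns[i%len(turns)]))
    with mp.Pool() as P: res=P.map(job,J,chunksize=4)
    o=sorted(range(N),key=lambda i:res[i][0]*1.5+res[i][1]+res[i][3])[:k]
    for i in o:
        r=res[i];print('  dev %.1f n %.0f lvl %.2f err %.0f'%r[:4],J[i][2],np.round(J[i][1][:-1]).tolist(),r[4].round(2),yp(fk(r[4])[1]),(fk(r[4])[1]@AT).round(2),flush=True)
    return [J[i] for i in o]
if __name__=='__main__':
    q=state()['joint_pos'].copy();g=np.random.default_rng(7);J=[]
    for i in range(400): J.append((q,(g.uniform(55,85),g.uniform(1,3),g.uniform(-.3,.6),g.uniform(-.5,.3),int(g.integers(5,25))),1))
    with mp.Pool() as P: r=[x for x in P.map(roll,J,chunksize=4) if x]
    for lo,hi in((22,30),(12,20)):
        c=sorted([x for x in r if lo<x[2]<hi],key=lambda x:x[0])[:2]
        for x in c: print(x[0],x[1],x[2],x[3],x[4].round(2),np.round(x[5],3).tolist());rv(x[4])
E
timeout 560 python3 sw4.py
```

```text
81 30.3 22.8 [ 157.  518. 1318.] [ 1.79  0.2   0.14 -1.42  1.1  -2.06] [81.41, 2.02, 0.462, 0.012, 10.0]
  dev 69.3 n 54 lvl 0.51 err 4 0 [[768.0, -22.0, 837.0], [725.0, -79.0, 668.0]] [-0.33 -0.07  2.08  0.45  0.1  -2.68] [-16.2 -30.3] [-0.87 -0.3  -0.39]
  dev 69.1 n 52 lvl 0.52 err 7 0 [[659.0, 63.0, 920.0], [529.0, -57.0, 571.0]] [-0.33 -0.07  2.07  0.44  0.1  -2.68] [-16.2 -30. ] [-0.87 -0.31 -0.39]
81 30.7 24.2 [ 158.  590. 1298.] [ 1.75  0.27  0.14 -1.42  1.04 -2.06] [79.805, 1.762, 0.46, 0.128, 11.0]
  dev 70.8 n 55 lvl 0.57 err 4 0 [[768.0, -22.0, 837.0], [725.0, -79.0, 668.0]] [-0.33 -0.07  2.07  0.37  0.1  -2.68] [-16.4 -30.4] [-0.87 -0.36 -0.35]
  dev 70.6 n 55 lvl 0.56 err 6 0 [[460.0, 377.0, 1207.0], [749.0, 220.0, 1044.0], [673.0, -76.0, 687.0]] [-0.33 -0.07  2.07  0.38  0.1  -2.68] [-16.4 -30.2] [-0.87 -0.35 -0.36]
82 30.5 19.3 [ 153.  536. 1291.] [ 1.81  0.22  0.14 -1.42  1.16 -2.01] [83.15, 2.077, 0.43, 0.026, 9.0]
  dev 66.8 n 53 lvl 0.49 err 4 0 [[768.0, -22.0, 837.0], [725.0, -79.0, 668.0]] [-0.33 -0.07  2.08  0.49  0.1  -2.68] [-16.1 -30.2] [-0.87 -0.27 -0.41]
  dev 66.6 n 52 lvl 0.50 err 7 0 [[659.0, 63.0, 920.0], [529.0, -57.0, 571.0]] [-0.33 -0.07  2.08  0.47  0.1  -2.68] [-16.1 -30. ] [-0.87 -0.28 -0.41]
84 31.3 14.7 [ 143.  524. 1270.] [ 1.86  0.2   0.14 -1.42  1.25 -1.9 ] [82.696, 2.313, 0.259, 0.114, 12.0]
  dev 63.6 n 54 lvl 0.39 err 5 0 [[460.0, 377.0, 1207.0], [749.0, 220.0, 1044.0], [673.0, -76.0, 687.0]] [-0.34 -0.07  2.08  0.61  0.1  -2.68] [-15.7 -30. ] [-0.87 -0.17 -0.47]
  dev 63.5 n 52 lvl 0.41 err 7 0 [[659.0, 63.0, 920.0], [529.0, -57.0, 571.0]] [-0.34 -0.07  2.08  0.58  0.1  -2.68] [-15.8 -29.8] [-0.87 -0.19 -0.46]
```

```bash
date
cat > sw5.py <<'E'
from sweep import *
import pickle,sys
def rowt(q,v,t):
    p0,M0,J=plan.jac(q);b=np.r_[v/600,M0[:,2]*np.deg2rad(t)]
    lo=np.minimum(np.maximum(LO-q,-VM),-1e-9);hi=np.maximum(np.minimum(HI-q,VM),1e-9)
    return q+plan.lsq_linear(J,b,(lo,hi),method='bvls').x
def sweep5(q,par,nt,T=6,ystop=30):
    L,tg,up,up2,n0=par;rows=[]
    for k in range(110):
        p,M=fk(q);w=p-352*M[:,2];az=np.arctan2(w[1],w[0]);y=np.arctan2(M[1,2],M[0,2])
        lag=np.rad2deg(np.angle(np.exp(1j*(az-y))));pt=np.rad2deg(np.arcsin(M[2,2]))
        t=tg if lag<L else 0
        if k<n0: r_=-.3;t=2;u=up2
        else: r_=1;u=up+(.03*(12-pt) if pt<12 else 0)
        v=np.array([np.cos(az)*r_-np.sin(az)*t,np.sin(az)*r_+np.cos(az)*t,u]);v*=41/np.linalg.norm(v)
        r=[int(x) for x in np.round(M.T@v)]+[T if k<nt else 0];rows.append(r);q=rowt(q,M@np.array(r[:3],float),r[3])
        yy,pp=yp(fk(q)[1])
        if ystop<yy<100: break
    return q,rows
def rv(q,turns,N=120,F=[578,-140,380.],k=2,seed=0):
    g=np.random.default_rng(seed);J=[]
    def pol(a0,a1,r0,r1,z0,z1):
        a=np.deg2rad(g.uniform(a0,a1));r=g.uniform(r0,r1);return np.array([r*np.cos(a),r*np.sin(a),g.uniform(z0,z1)])
    for i in range(N): J.append((q,[pol(10,50,600,1050,900,1300),pol(-40,10,600,1000,600,1200)][(i%4==0):]+[np.array(F)],turns[i%len(turns)]))
    with mp.Pool() as P: res=P.map(job,J,chunksize=3)
    o=sorted(range(N),key=lambda i:res[i][0]*1.5+res[i][1]+res[i][3]+(1+(fk(res[i][4])[1]@AT)[2])*60)[:k]
    for i in o:
        r=res[i];print('  dev %.1f n %.0f lvl %.2f err %.0f'%r[:4],J[i][2],np.round(J[i][1][:-1]).tolist(),r[4].round(2),yp(fk(r[4])[1]),(fk(r[4])[1]@AT).round(2),flush=True)
    return [J[i] for i in o]
if __name__=='__main__':
    q0=state()['joint_pos'].copy()
    for par,nt in(((83,2.08,.43,.03,9),34),((82.7,2.3,.26,.11,12),34)):
        q,rows=sweep5(q0,par,nt);print(len(rows),fk(q)[0].round(),yp(fk(q)[1]),q.round(2))
        rv(q,[120,150,180])
E
timeout 200 python3 sw5.py; date
```

```text
Sun Nov 29 19:22:36 UTC 2026
82 [ 153.  533. 1294.] [30.5 19.6] [ 1.81  0.22  0.14 -1.42  1.15  1.55]
  dev 4.5 n 46 lvl 0.31 err 1 180 [[872.0, 446.0, 933.0], [975.0, 64.0, 757.0]] [-0.89  0.71  2.23  1.87  1.89  1.44] [26.  21.3] [ 0.03 -0.32 -0.95]
  dev 8.0 n 45 lvl 0.31 err 0 180 [[737.0, 343.0, 987.0], [638.0, -260.0, 769.0]] [-0.88  0.7   2.28  1.93  1.87  1.39] [22.  20.3] [-0.01 -0.32 -0.95]
84 [ 140.  531. 1266.] [31.5 14.4] [ 1.87  0.21  0.14 -1.42  1.25  1.67]
  dev 4.7 n 46 lvl 0.24 err 1 180 [[872.0, 446.0, 933.0], [975.0, 64.0, 757.0]] [-0.92  0.68  2.17  1.78  1.85  1.62] [30.6 19.1] [-0.01 -0.26 -0.96]
  dev 8.0 n 44 lvl 0.25 err 0 180 [[737.0, 343.0, 987.0], [638.0, -260.0, 769.0]] [-0.9   0.7   2.23  1.86  1.88  1.52] [26.1 20.6] [-0.01 -0.26 -0.97]
Sun Nov 29 19:22:51 UTC 2026
```

Run:
```python
from sw5 import *
q,rows=sweep5(state()['joint_pos'].copy(),(83,2.08,.43,.03,9),34)
for i in range(0,40,10): print(rows[i:i+10])
```

```text
[[-4, 40, 6, 6], [0, 41, 3, 6], [3, 41, 0, 6], [6, 40, -4, 6], [9, 39, -8, 6], [12, 38, -11, 6], [15, 35, -14, 6], [17, 33, -18, 6], [18, 30, -21, 6], [24, 33, -1, 6]]
[[27, 31, -4, 6], [29, 28, -7, 6], [30, 26, -10, 6], [32, 23, -13, 6], [33, 20, -15, 6], [33, 17, -17, 6], [33, 15, -19, 6], [33, 12, -21, 6], [33, 10, -23, 6], [32, 8, -24, 6]]
[[32, 5, -25, 6], [32, 2, -25, 6], [32, -1, -25, 6], [32, -4, -25, 6], [31, -7, -26, 6], [31, -9, -26, 6], [29, -12, -26, 6], [28, -15, -26, 6], [27, -17, -26, 6], [25, -19, -26, 6]]
[[23, -22, -26, 6], [21, -24, -26, 6], [18, -25, -26, 6], [16, -27, -27, 6], [13, -28, -27, 0], [14, -28, -27, 0], [14, -28, -27, 0], [14, -27, -27, 0], [15, -27, -27, 0], [15, -27, -27, 0]]
```

{"method": "step_arm", "body": {"targets": [[-4,40,6,6,1],[0,41,3,6,1],[3,41,0,6,1],[6,40,-4,6,1],[9,39,-8,6,1],[12,38,-11,6,1],[15,35,-14,6,1],[17,33,-18,6,1],[18,30,-21,6,1],[24,33,-1,6,1]]}}

```text
time: 25.47
position: [148.7, -732.3, 1241.7]
tool_rot: [1.306, 0.328, -0.649]
ft_force: [-0.4, 0.2, 1.3]
width: 0.634
gripper_force: 96.2
```

{"method": "step_arm", "body": {"targets": [[27,31,-4,6,1],[29,28,-7,6,1],[30,26,-10,6,1],[32,23,-13,6,1],[33,20,-15,6,1],[33,17,-17,6,1],[33,15,-19,6,1],[33,12,-21,6,1],[33,10,-23,6,1],[32,8,-24,6,1]]}}

```text
time: 26.3
position: [476.0, -560.8, 1208.7]
tool_rot: [1.203, -0.3, 0.274]
ft_force: [0.2, -0.5, -1.7]
width: 0.64
gripper_force: 96.4
```

Run:
```python
from sw5 import *
s,M=rep();print(yp(M))
q,rows=sweep5(s['joint_pos'].copy(),(83,2.08,.43,.03,0),14)
print(len(rows),fk(q)[0].round(),yp(fk(q)[1]),q.round(2))
for i in range(0,len(rows),10): print(rows[i:i+10])
```

```text
t 26.3 q [-0.503  0.391  0.143 -1.386  1.072  0.961] p [ 476.  -560.8 1208.7] F [ 0.2 -0.5 -1.7] w 0.64 96.4
[[ 0.928 -0.363 -0.081]
 [ 0.049  0.336 -0.941]
 [ 0.369  0.869  0.329]]
[-95.   19.2]
64 [ 137.  554. 1263.] [31.6 15.4] [ 1.85  0.23  0.14 -1.42  1.22  1.64]
[[33, 4, -24, 6], [32, 1, -25, 6], [32, -2, -25, 6], [32, -4, -25, 6], [31, -7, -26, 6], [30, -10, -26, 6], [29, -13, -26, 6], [28, -15, -26, 6], [26, -18, -26, 6], [24, -20, -26, 6]]
[[22, -22, -27, 6], [20, -24, -27, 6], [17, -26, -27, 6], [15, -27, -27, 6], [12, -28, -27, 0], [12, -28, -27, 0], [13, -28, -27, 0], [13, -28, -27, 0], [13, -27, -27, 0], [13, -27, -28, 0]]
[[14, -27, -28, 0], [14, -27, -28, 0], [14, -26, -28, 0], [14, -26, -28, 0], [15, -26, -28, 0], [15, -26, -28, 0], [15, -26, -28, 0], [15, -25, -28, 0], [15, -25, -28, 0], [16, -25, -29, 0]]
[[16, -25, -29, 0], [16, -24, -29, 0], [16, -24, -29, 0], [17, -24, -29, 0], [17, -24, -29, 0], [17, -24, -29, 0], [17, -23, -29, 0], [17, -23, -29, 0], [18, -23, -29, 0], [18, -23, -29, 0]]
[[18, -23, -29, 0], [18, -22, -29, 0], [18, -22, -29, 0], [18, -22, -29, 0], [19, -22, -29, 0], [19, -21, -29, 0], [19, -21, -29, 0], [19, -21, -29, 0], [19, -21, -29, 0], [20, -21, -30, 0]]
[[20, -20, -30, 0], [20, -20, -30, 0], [20, -20, -30, 0], [20, -20, -30, 0], [21, -19, -30, 0], [21, -19, -30, 0], [21, -19, -30, 0], [21, -19, -30, 0], [21, -19, -30, 0], [21, -18, -30, 0]]
[[22, -18, -30, 0], [22, -18, -30, 0], [22, -18, -30, 0], [22, -17, -30, 0]]
```

{"method": "step_arm", "body": {"targets": [[33,4,-24,6,1],[32,1,-25,6,1],[32,-2,-25,6,1],[32,-4,-25,6,1],[31,-7,-26,6,1],[30,-10,-26,6,1],[29,-13,-26,6,1],[28,-15,-26,6,1],[26,-18,-26,6,1],[24,-20,-26,6,1]]}}

```text
time: 27.13
position: [618.9, -348.3, 1210.1]
tool_rot: [1.172, -0.727, 1.351]
ft_force: [0.4, 0.1, -1.5]
width: 0.636
gripper_force: 96.4
```

{"method": "step_arm", "body": {"targets": [[22,-22,-27,6,1],[20,-24,-27,6,1],[17,-26,-27,6,1],[15,-27,-27,6,1],[12,-28,-27,0,1],[12,-28,-27,0,1],[13,-28,-27,0,1],[13,-28,-27,0,1],[13,-27,-27,0,1],[13,-27,-28,0,1]]}}

```text
time: 27.97
position: [677.8, -114.2, 1213.4]
tool_rot: [1.326, -0.795, 1.868]
ft_force: [-0.9, 0.3, -1.2]
width: 0.637
gripper_force: 96.4
```

{"method": "step_arm", "body": {"targets": [[14,-27,-28,0,1],[14,-27,-28,0,1],[14,-26,-28,0,1],[14,-26,-28,0,1],[15,-26,-28,0,1],[15,-26,-28,0,1],[15,-26,-28,0,1],[15,-25,-28,0,1],[15,-25,-28,0,1],[16,-25,-29,0,1]]}}

```text
time: 28.8
position: [655.3, 117.3, 1217.8]
tool_rot: [1.557, -0.516, 2.046]
ft_force: [-0.1, -0.3, -1.1]
width: 0.633
gripper_force: 96.5
```

```bash
cat > b.py <<'E'
from sw5 import *
s,M=rep();print(yp(M))
q,rows=sweep5(s['joint_pos'].copy(),(83,2.08,.43,.03,0),0,ystop=float(sys.argv[1]))
print(len(rows),fk(q)[0].round(),yp(fk(q)[1]),q.round(2))
for i in range(0,len(rows),10): print(rows[i:i+10])
rv(q,[180,198],k=1,N=60)
E
python3 b.py 30;python3 b.py 22 | tail -2
```

```text
t 28.8 q [ 0.613  0.334  0.143 -1.422  1.188  2.053] p [ 655.3  117.3 1217.8] F [-0.1 -0.3 -1.1] w 0.633 96.5
[[-0.21  -0.606  0.768]
 [ 0.169 -0.796 -0.582]
 [ 0.963  0.008  0.269]]
[-37.1  15.6]
34 [ 140.  571. 1246.] [30.6 14.1] [ 1.84  0.25  0.14 -1.42  1.24  1.67]
[[16, -25, -28, 0], [16, -25, -28, 0], [16, -25, -28, 0], [16, -24, -29, 0], [17, -24, -29, 0], [17, -24, -29, 0], [17, -24, -29, 0], [17, -23, -29, 0], [17, -23, -29, 0], [18, -23, -29, 0]]
[[18, -23, -29, 0], [18, -23, -29, 0], [18, -22, -29, 0], [18, -22, -29, 0], [18, -22, -29, 0], [19, -22, -29, 0], [19, -21, -29, 0], [19, -21, -30, 0], [19, -21, -30, 0], [19, -21, -30, 0]]
[[19, -21, -30, 0], [20, -20, -30, 0], [20, -20, -30, 0], [20, -20, -30, 0], [20, -20, -30, 0], [20, -20, -30, 0], [20, -19, -30, 0], [20, -19, -30, 0], [21, -19, -30, 0], [21, -19, -30, 0]]
[[21, -18, -30, 0], [21, -18, -30, 0], [21, -18, -30, 0], [21, -18, -30, 0]]
  dev 11.6 n 37 lvl 0.32 err 0 180 [[716.0, 123.0, 710.0]] [-0.9   0.57  2.31  1.95  1.69  1.49] [18.8 12.3] [-0.16 -0.35 -0.92]
[[19, -21, -30, 0], [20, -20, -30, 0], [20, -20, -30, 0], [20, -20, -30, 0], [20, -20, -30, 0], [20, -20, -30, 0], [20, -19, -30, 0], [20, -19, -30, 0], [21, -19, -30, 0], [21, -19, -30, 0]]
  dev 11.2 n 36 lvl 0.31 err 4 180 [[716.0, 123.0, 710.0]] [-0.89  0.49  2.33  2.02  1.57  1.55] [14.7  8. ] [-0.25 -0.35 -0.9 ]
```

{"method": "step_arm", "body": {"targets": [[19,-24,-28,0,1],[19,-24,-28,0,1],[19,-24,-28,0,1],[19,-23,-28,0,1],[19,-23,-28,0,1],[19,-23,-28,0,1],[19,-23,-28,0,1],[19,-22,-28,0,1],[19,-22,-29,0,1],[20,-22,-29,0,1]]}}

```text
time: 29.63
position: [553.1, 311.9, 1233.9]
tool_rot: [1.718, -0.171, 2.232]
ft_force: [-0.0, 0.7, -1.1]
width: 0.639
gripper_force: 96.5
```

{"method": "step_arm", "body": {"targets": [[20,-22,-29,0,1],[20,-22,-29,0,1],[20,-21,-29,0,1],[20,-21,-29,0,1],[20,-21,-29,0,1],[21,-21,-29,0,1],[21,-20,-29,0,1],[21,-20,-29,0,1],[21,-20,-29,0,1],[21,-20,-29,0,1]]}}

```text
time: 30.47
position: [401.2, 458.6, 1247.9]
tool_rot: [1.811, 0.225, 2.413]
ft_force: [-0.1, 0.8, -1.1]
width: 0.635
gripper_force: 96.5
```

```bash
python3 b.py 30
```

```text
t 30.47 q [ 1.334  0.274  0.143 -1.422  1.201  1.804] p [ 401.2  458.6 1247.9] F [-0.1  0.8 -1.1] w 0.635 96.5
[[-0.279 -0.004  0.96 ]
 [ 0.182 -0.982  0.049]
 [ 0.943  0.188  0.275]]
[ 2.9 16. ]
14 [ 140.  564. 1263.] [31.1 16.3] [ 1.84  0.25  0.14 -1.42  1.2   1.64]
[[20, -21, -29, 0], [21, -20, -29, 0], [21, -20, -29, 0], [21, -20, -29, 0], [21, -20, -29, 0], [21, -19, -29, 0], [22, -19, -29, 0], [22, -19, -29, 0], [22, -19, -29, 0], [22, -18, -29, 0]]
[[22, -18, -29, 0], [23, -18, -29, 0], [23, -17, -29, 0], [23, -17, -29, 0]]
  dev 7.2 n 44 lvl 0.10 err 3 198 [[615.0, 472.0, 954.0], [808.0, -55.0, 786.0]] [-0.89  0.73  2.19  1.82  1.93  1.69] [29.5 23.4] [-0.01 -0.11 -0.99]
```

{"method": "step_arm", "body": {"targets": [[21,-20,-29,0,1],[21,-20,-29,0,1],[21,-20,-29,0,1],[22,-19,-29,0,1],[22,-19,-29,0,1],[22,-19,-29,0,1],[22,-19,-29,0,1]]}}

```text
time: 31.05
position: [276.0, 530.2, 1255.2]
tool_rot: [-1.796, -0.518, -2.493]
ft_force: [0.4, 0.7, -1.2]
width: 0.638
gripper_force: 96.4
```

{"method": "step_arm", "body": {"targets": [[22,-18,-29,0,1],[22,-18,-29,0,1],[22,-18,-29,0,1],[23,-17,-29,0,1],[23,-17,-29,0,1],[23,-17,-29,0,1],[23,-17,-29,0,1]]}}

```text
time: 31.63
position: [141.1, 568.6, 1263.0]
tool_rot: [-1.615, -0.755, -2.382]
ft_force: [0.4, 0.5, -2.3]
width: 0.636
gripper_force: 96.4
```

```bash
cat > ret.py <<'E'
from sw5 import *
def out(q,way,turn,F,vmax=41):
    rows=[];left=turn
    for w in way:
        for k in range(60):
            p,M=fk(q);dv=np.array(w)-p;d=np.linalg.norm(dv)
            if d<6: break
            t=int(np.clip(left,-7,7));left-=t
            r=[int(x) for x in np.round(M.T@(dv*min(1,vmax/d)))]+[t];rows.append(r);q=rowt(q,M@np.array(r[:3],float),t)
    for i in range(0,len(rows),10): print(rows[i:i+10])
    print(len(rows),'left',left,fk(q)[0].round(),yp(fk(q)[1]),q.round(2),(fk(q)[1]@AT).round(2))
if __name__=='__main__':
    s,M=rep();print(yp(M));q=s['joint_pos'].copy()
    j=rv(q,[190,205],k=2,N=160)
    out(q,j[0][1],j[0][2],None)
E
python3 ret.py
```

```text
t 31.63 q [ 1.829  0.249  0.143 -1.422  1.195  1.643] p [ 141.1  568.6 1263. ] F [ 0.4  0.5 -2.3] w 0.636 96.4
[[-0.401  0.407  0.821]
 [ 0.141 -0.858  0.494]
 [ 0.905  0.314  0.287]]
[31.  16.7]
  dev 6.0 n 40 lvl 0.14 err 4 190 [[693.0, 417.0, 989.0], [646.0, -25.0, 748.0]] [-0.9   0.67  2.24  1.87  1.84  1.66] [25.2 19. ] [-0.07 -0.17 -0.98]
  dev 7.2 n 43 lvl 0.22 err 1 190 [[590.0, 459.0, 970.0], [741.0, -81.0, 798.0]] [-0.91  0.7   2.15  1.78  1.89  1.63] [31.8 20.9] [ 0.01 -0.24 -0.97]
[[-32, 17, 19, 7], [-29, 21, 20, 7], [-26, 24, 20, 7], [-23, 27, 20, 7], [-19, 30, 21, 7], [-15, 32, 21, 7], [-11, 33, 21, 7], [-9, 34, 21, 7], [-7, 35, 20, 7], [-5, 36, 19, 7]]
[[-3, 36, 19, 7], [-1, 36, 19, 7], [1, 36, 20, 7], [2, 36, 20, 7], [4, 35, 21, 7], [3, 26, 18, 7], [29, 13, -26, 7], [31, 9, -25, 7], [33, 6, -24, 7], [34, 2, -23, 7]]
[[34, -1, -23, 7], [34, -5, -22, 7], [33, -9, -22, 7], [32, -12, -22, 7], [31, -16, -21, 7], [29, -20, -21, 7], [27, -23, -20, 7], [24, -26, -20, 1], [25, -27, -18, 0], [10, -8, -4, 0]]
[[34, -2, -22, 0], [34, -2, -22, 0], [35, -2, -22, 0], [35, -3, -22, 0], [35, -3, -22, 0], [35, -3, -21, 0], [35, -3, -21, 0], [35, -4, -21, 0], [36, -4, -20, 0], [36, -5, -19, 0]]
40 left 0 [ 577. -139.  383.] [25.2 19. ] [-0.9   0.67  2.24  1.87  1.84  1.66] [-0.07 -0.17 -0.98]
```

{"method": "step_arm", "body": {"targets": [[-32,17,19,7,1],[-29,21,20,7,1],[-26,24,20,7,1],[-23,27,20,7,1],[-19,30,21,7,1],[-15,32,21,7,1],[-11,33,21,7,1],[-9,34,21,7,1],[-7,35,20,7,1],[-5,36,19,7,1]]}}

```text
time: 32.47
position: [501.8, 465.4, 1128.1]
tool_rot: [-1.452, 0.158, -1.469]
ft_force: [-1.8, 2.5, -1.7]
width: 0.634
gripper_force: 96.5
```

{"method": "step_arm", "body": {"targets": [[-3,36,19,7,1],[-1,36,19,7,1],[1,36,20,7,1],[2,36,20,7,1],[4,35,21,7,1],[3,26,18,7,1],[29,13,-26,7,1],[31,9,-25,7,1],[33,6,-24,7,1]]}}

```text
time: 33.22
position: [694.3, 418.6, 957.1]
tool_rot: [-1.168, 0.707, -0.718]
ft_force: [0.8, 0.6, -0.3]
width: 0.635
gripper_force: 96.5
```

Run:
```python
from ret import *
s,M=rep();print(yp(M));q=s['joint_pos'].copy()
for y,x,t in((-25,646,57),(-25,646,70),(-100,720,70),(-200,720,70)): print(y,x,t);out(q,[[x,y,748],[578,-140,380]],t,None)
```

```text
t 33.22 q [0.409 0.06  1.172 1.114 0.208 2.202] p [694.3 418.6 957.1] F [ 0.8  0.6 -0.3] w 0.635 96.5
[[ 0.586  0.128  0.8  ]
 [-0.802  0.233  0.55 ]
 [-0.116 -0.964  0.239]]
[34.5 13.8]
-25 646 57
[[29, 8, -28, 7], [30, 5, -27, 7], [31, 1, -27, 7], [31, -2, -27, 7], [31, -6, -27, 7], [30, -10, -26, 7], [29, -13, -26, 7], [27, -17, -26, 7], [25, -20, -26, 1], [25, -21, -25, 0]]
[[26, -21, -24, 0], [27, -21, -23, 0], [9, -6, -5, 0], [33, 9, -23, 0], [33, 9, -23, 0], [33, 8, -23, 0], [33, 8, -23, 0], [33, 8, -23, 0], [33, 8, -23, 0], [34, 8, -22, 0]]
[[34, 7, -22, 0], [34, 7, -22, 0], [34, 5, -20, 0]]
23 left 0 [ 577. -139.  381.] [32.1 19.4] [-0.92  0.68  2.15  1.76  1.86  1.46] [ 0.06 -0.4  -0.91]
-25 646 70
[[29, 8, -28, 7], [30, 5, -27, 7], [31, 1, -27, 7], [31, -2, -27, 7], [31, -6, -27, 7], [30, -10, -26, 7], [29, -13, -26, 7], [27, -17, -26, 7], [25, -20, -26, 7], [23, -23, -25, 7]]
[[20, -26, -24, 0], [21, -27, -23, 0], [9, -8, -5, 0], [34, 1, -23, 0], [34, 1, -23, 0], [34, 1, -23, 0], [34, 1, -23, 0], [34, 0, -23, 0], [34, 0, -23, 0], [34, 0, -22, 0]]
[[34, -1, -22, 0], [35, -
[... 603 characters left out ...]
 0 [ 578. -140.  380.] [32.4 19.6] [-0.91  0.69  2.14  1.76  1.87  1.68] [-0.01 -0.23 -0.97]
-200 720 70
[[34, 4, -23, 7], [34, 0, -23, 7], [34, -4, -23, 7], [33, -8, -23, 7], [32, -12, -23, 7], [31, -16, -22, 7], [29, -19, -22, 7], [26, -23, -22, 7], [23, -26, -22, 7], [20, -28, -22, 7]]
[[15, -32, -21, 0], [15, -32, -21, 0], [15, -32, -21, 0], [16, -32, -20, 0], [16, -33, -19, 0], [16, -34, -18, 0], [29, 21, -20, 0], [29, 20, -20, 0], [29, 20, -20, 0], [29, 20, -20, 0]]
[[30, 20, -20, 0], [30, 19, -21, 0], [30, 19, -20, 0], [31, 18, -20, 0], [31, 17, -20, 0], [32, 16, -20, 0], [7, 1, -3, 0]]
27 left 0 [ 578. -140.  380.] [32.5 20.1] [-0.91  0.7   2.14  1.77  1.88  1.65] [ 0.   -0.24 -0.97]
```

{"method": "step_arm", "body": {"targets": [[29,8,-28,7,1],[30,5,-27,7,1],[31,1,-27,7,1],[31,-2,-27,7,1],[31,-6,-27,7,1],[30,-10,-26,7,1],[29,-13,-26,7,1],[27,-17,-26,7,1],[25,-20,-26,7,1],[23,-23,-25,7,1]]}}

```text
time: 34.05
position: [670.8, 60.9, 796.4]
tool_rot: [-0.576, 1.208, 0.265]
ft_force: [0.9, 0.1, -2.3]
width: 0.632
gripper_force: 96.4
```

Run:
```python
from ret import *
s,M=rep();print(yp(M));q=s['joint_pos'].copy()
for t in(0,14): print(t);out(q,[[646,-25,748],[575,-138,400]],t,None,vmax=38)
```

```text
t 34.05 q [-0.432 -0.006  1.615  1.866  1.061  2.672] p [670.8  60.9 796.4] F [ 0.9  0.1 -2.3] w 0.632 96.4
[[ 0.347 -0.487  0.801]
 [-0.107  0.828  0.55 ]
 [-0.932 -0.276  0.235]]
[34.5 13.6]
0
[[17, -17, -29, 0], [18, -17, -29, 0], [14, -13, -18, 0], [32, 4, -21, 0], [32, 3, -21, 0], [32, 3, -21, 0], [32, 3, -20, 0], [32, 3, -20, 0], [32, 3, -20, 0], [32, 3, -20, 0]]
[[32, 2, -20, 0], [33, 2, -20, 0], [33, 0, -19, 0], [8, 0, -3, 0]]
14 left 0 [ 575. -138.  400.] [33.8 16.1] [-0.93  0.6   2.12  1.73  1.81  1.73] [-0.03 -0.31 -0.95]
14
[[17, -17, -29, 7], [8, -23, -29, 7], [-14, -20, -18, 0], [-9, -4, 1, 0], [30, -3, -23, 0], [30, -3, -23, 0], [30, -3, -23, 0], [30, -4, -23, 0], [30, -4, -23, 0], [30, -4, -23, 0]]
[[30, -4, -23, 0], [31, -5, -22, 0], [31, -5, -22, 0], [31, -6, -21, 0]]
14 left 0 [ 574. -136.  405.] [32.1 20.8] [-0.91  0.65  2.15  1.79  1.88  1.85] [-0.05 -0.12 -0.99]
```

{"method": "step_arm", "body": {"targets": [[17,-17,-29,0,1],[18,-17,-29,0,1],[14,-13,-18,0,1],[32,4,-21,0,1],[32,3,-21,0,1],[32,3,-21,0,1],[32,3,-20,0,1],[32,3,-20,0,1],[32,3,-20,0,1],[32,3,-20,0,1]]}}

```text
time: 34.88
position: [604.0, -109.4, 495.7]
tool_rot: [-0.582, 1.209, 0.26]
ft_force: [-0.1, 0.3, -1.5]
width: 0.635
gripper_force: 96.4
```

Run:
```python
from ret import *
s,M=rep();print(yp(M));q=s['joint_pos'].copy()
# mouth position offset: rim centre ~ TCP + 12*axis
for t in(12,17): print(t);out(q,[[577,-137,330]],t,None,vmax=28)
from cnt import cnt
```

```text
t 34.88 q [-0.852  0.375  2.018  1.815  1.664  2.021] p [ 604.  -109.4  495.7] F [-0.1  0.3 -1.5] w 0.635 96.4
[[ 0.348 -0.486  0.802]
 [-0.114  0.827  0.551]
 [-0.931 -0.283  0.232]]
[34.5 13.4]
12
[[24, 6, -12, 7], [25, 3, -12, 5], [25, 1, -12, 0], [25, 0, -12, 0], [25, 0, -12, 0], [25, -1, -12, 0], [8, -1, -4, 0]]
7 left 0 [ 577. -137.  330.] [34.4 14. ] [-0.94  0.73  2.13  1.67  1.8   1.78] [-0.14 -0.18 -0.97]
17
[[24, 6, -12, 7], [25, 3, -12, 7], [25, 0, -12, 3], [25, -2, -12, 0], [25, -2, -12, 0], [25, -3, -12, 0], [8, -2, -4, 0]]
7 left 0 [ 577. -137.  330.] [34.4 14. ] [-0.94  0.73  2.13  1.67  1.8   1.86] [-0.19 -0.12 -0.97]
```

{"method": "step_arm", "body": {"targets": [[24,6,-12,7,1],[25,3,-12,7,1],[25,0,-12,3,1],[25,-2,-12,0,1],[25,-2,-12,0,1],[20,-3,-10,0,1],[5,0,-2,0,1],[0,0,0,0,1],[0,0,0,0,1],[0,0,0,0,1]]}}

```text
time: 35.72
position: [580.9, -136.0, 335.4]
tool_rot: [-0.401, 1.292, 0.514]
ft_force: [0.2, 0.3, -1.9]
width: 0.636
gripper_force: 96.4
```

Run:
```python
from ret import *
from cnt import cnt
s,M=rep();print(yp(M),(M@AT).round(2),s['dq'].round(3))
cnt(('scene','top'))
# beaker axis check in the scene picture: predicted foot and mouth pixels, grey level there and just beyond
p=s['position'];ax=M@AT;I=get_image('scene');c=camera_info('scene');K=np.array([[c['fx'],0,c['cx']],[0,c['fy'],c['cy']],[0,0,1]])
for d in(-110,-95,-75,-55,-35,-15,0,8,20,35):
    u=cv2.projectPoints((p+ax*d)[None],c['rvec'],c['tvec'],K,None)[0].ravel();print(d,u.round(),I[int(u[1]),int(u[0])] if 0<=u[1]<400 and 0<=u[0]<640 else None)
```

```text
t 35.72 q [-0.93   0.709  2.123  1.678  1.785  1.891] p [ 580.9 -136.   335.4] F [ 0.2  0.3 -1.9] w 0.636 96.4
[[ 0.191 -0.569  0.8  ]
 [ 0.135  0.822  0.553]
 [-0.972  0.003  0.234]]
[34.7 13.5] [-0.19 -0.13 -0.97] [ 0.003 -0.012  0.007 -0.001  0.002 -0.004]
scene 2 [(np.int32(70), [341.0, 186.0]), (np.int32(15), [349.0, 185.0])] orange 0.9 darkgrey 1
top 6 [(np.int32(13), [374.0, 173.0]), (np.int32(2), [378.0, 180.0]), (np.int32(42), [369.0, 189.0]), (np.int32(20), [382.0, 196.0]), (np.int32(23), [363.0, 198.0]), (np.int32(3), [370.0, 199.0])] orange 0.56 darkgrey 953
-110 [336.  62.] [134 121  99]
-95 [337.  67.] [156 140 131]
-75 [339.  74.] [159 146 141]
-55 [340.  81.] [127 116 112]
-35 [342.  87.] [127 117 112]
-15 [343.  94.] [130 120 116]
0 [344.  99.] [129 118 113]
8 [345. 101.] [111 105 101]
20 [346. 105.] [52 48 45]
35 [347. 109.] [ 82  89 101]
```

Run:
```python
from h import *
for n in('top','scene'):
    A=cv2.imread(f'pics/{n}0.png')[:,:,::-1].astype(int);B=get_image(n).astype(int)
    w=((B.min(2)>150)&((B.max(2)-B.min(2))<35)&(abs(B-A).max(2)>40)).astype(np.uint8)
    k,_,st,ce=cv2.connectedComponentsWithStats(w);print(n,[(int(st[i,4]),st[i,2:4].tolist(),ce[i].round().tolist()) for i in range(1,k) if st[i,4]>5])
    if n=='scene':
        print(B[174:196,330:358].min(2))
for n,pts in(('top',[(248,240),(419,131),(427,272),(375,193)]),): 
    A=cv2.imread(f'pics/{n}0.png')[:,:,::-1].astype(int)
    for u,v in pts: print((u,v),abs(A-B if n=='scene' else A-get_image(n).astype(int))[v-12:v+12,u-12:u+12].mean().round(1))
```

```text
top [(471, [26, 24], [383.0, 142.0]), (24, [8, 13], [402.0, 158.0]), (11, [3, 5], [368.0, 189.0]), (6, [3, 3], [382.0, 195.0]), (12, [4, 5], [363.0, 198.0]), (11, [8, 6], [437.0, 236.0]), (24, [12, 8], [277.0, 373.0]), (97, [22, 7], [372.0, 397.0])]
scene [(6, [4, 2], [525.0, 15.0]), (131, [21, 12], [529.0, 24.0]), (85, [16, 7], [335.0, 70.0]), (22, [15, 7], [497.0, 127.0]), (28, [11, 7], [340.0, 186.0]), (6, [3, 3], [349.0, 184.0]), (144, [16, 12], [542.0, 297.0]), (12, [6, 3], [555.0, 323.0]), (9, [9, 9], [497.0, 374.0])]
[[ 55  59  58  60  58  60  58  58  60  60  59  59  57  60  59  59  61  58
   57  58  58  61  56  62  65  64  65  68]
 [ 61  58  59  60  59  60  62  61  62  59  59  60  58  59  62  60  58  59
   58  60  56  59  61  64  66  68  67  65]
 [ 61  57  59  58  59  59  63  59  58  61  60  60  59  61  58  59  58  59
   55  58  60  61  65  68  67  66  68  66]
 [ 58  57  58  60  58  59  60  61  60  60  58  61  60  60  59  58  59  59
   58  57  59  62  66  67  68  69  68  68]
 [ 58  58  59  59  60  60  58  60  60  60  60  60  61  60  60  59  59  58
   58  57  61  64  70  69  6
[... 1367 characters left out ...]
 152 131
   99  79  74  71  71  70  73  71  64  65]
 [ 46  48  51  53  57  54  62  67  74  92 119 124 109  93  99 111 112 101
   80  69  67  68  63  64  63  59  56  54]
 [ 51  48  46  48  49  50  50  54  58  71  85  87  78  70  69  74  75  71
   63  58  59  58  56  53  54  53  51  50]
 [ 70  59  53  48  48  50  50  50  50  52  57  56  56  54  52  56  54  53
   51  50  52  53  51  51  51  51  51  56]
 [ 94  81  70  58  54  49  47  47  48  48  49  49  48  50  51  49  51  48
   51  50  50  49  48  50  51  58  67  79]
 [108 101  94  84  71  60  52  52  50  48  49  48  48  49  50  48  47  49
   48  49  49  49  53  61  71  79  88 100]]
(248, 240) 13.4
(419, 131) 8.7
(427, 272) 38.5
(375, 193) 49.8
```

The scene pixels show six separate ball peaks inside the bowl, at (339,183), (348,183), (342,185), (337,187), (345,188) and (341,190). There are no stray balls. The beaker is held mouth down and still above the bowl, so I'm handing in.

```bash
python3 -c "
from bench import *
print(state()['time'],hand_in())"
```

```text
the job is handed in; nothing more can be done
36.1667 None
```

I drew the steel beaker straight up out of the rack, tipped all six balls into the bowl (six counted there in the scene camera), and handed in at 36.2 s with the beaker still gripped above the bowl, mouth down about 14° off vertical; the one thing I couldn't confirm is that the mixing tile stayed put, since the arm or its shadow was probably over it in the last picture.

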